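Press the bushes home in the bedside switch plates

ROBOT

A 6-joint arm with a two-finger parallel gripper is mounted at the origin on the work surface. World frame = base frame: x ahead of the robot, y to its left, z up, the work surface at z = 0. Lengths are in mm, angles in rad, forces in N, time in s.
With the tool pointing down it reaches from about 400 to 925 mm from the base axis. Payload 12.5 kg.
Tool frame: the origin (TCP) lies at the very end of the fingers, on their centre line; the grasp point (between the pads) lies 19 mm behind it; z points along the fingers, y is the line along which they close (so a half turn about z gives the same grasp; the last joint's range is limited). The gripper opens to 95 mm and grips with 3 to 60 N. Pads are 20 mm wide; open, the fingers measure 119 mm over their backs; the gripper's body (75 mm by 180 mm) begins 59 mm behind the grasp point.
Start: joints at [-1.247, 0.491, 1.559, -0, 1.092, -0.106], TCP at [260.455, -568.164, 214.661] pointing down, gripper open.
Joint ranges: [-3.1, 3.1], [-0.84, 2.19], [0.05, 2.79], [-1.13, 4.28], [0.06, 2.93], [-2.69, 2.69]. Speed limits (rad/s): [2.22, 2.22, 2.79, 3.14, 3.14, 3.14].

INTERFACE

Orientations are given as [roll, pitch, yaw] about the fixed x, y, z axes, in that order (R = Rz(yaw) Ry(pitch) Rx(roll)).
In Python, from cell import env gives the robot as it stands.
- The arm moves only by the shell command python3 steer.py FILE, which reads ROWS from the file FILE. ROWS is a JSON list of rows, 1 to 5 of them, each written [[dx, dy, dz], turn, opening]: dx, dy, dz in units of 25 mm, then a turn about the tool's z in rad, then the opening from 0.0 (shut) to 1.0 (fully open); each row is the pose to reach, as a shift and turn from the pose commanded when the command began, along the tool's axes at that moment; what a row does not reach only later rows make up. A row lasts 1/12 s, in which the tool goes at most 41.7 mm and 0.125 rad, less where a joint would pass 70% of its speed; a pose out of reach is approached as far as the arm can. The fingers move at their own pace and stop on an object; the grip force is fixed at half the most. Time passes only in rows, so rows that do not move let the fingers close. It prints the time, the measured TCP pose, the force, the opening and the grip force at its end. Input that does not fit is refused with a message, and nothing moves.
- env.state(): the state, without advancing time (a new reading comes with each control period).
- env.read_camera(name): name is "side" or "top"; returns (picture, depth): 384x512x3 uint8, red, green, blue; 384x512 float32, mm along the optical axis (not along the pixel's ray), 0 where there is no reading.
- env.camera_info(name): a dict with "vertical_fov" (degrees; the focal length in pixels is half the picture's height over the tangent of half this angle, whatever the lens; pixels are square), "cx", "cy" (the principal point, pixels), "dist_coeffs" ([k1, k2, p1, p2, k3] as OpenCV has them; the pictures are not rectified), "origin" and "attitude" of the camera in the world. Camera axes: x right, y down, z forward; pixel columns grow to the right and rows downward; lengths in mm; the calibration is good to about 2 mm. A picture is of the moment at which its call begins. camera_info takes no time and is no camera call.
- env.job_done(): hands the job in; it is judged then, once.
The state is a dict: "t": time; "joints": joint angles; "qvel": joint speeds; "tau": joint torques, N m; "eef_pos": TCP position; "tcp_rot": TCP orientation; "ft_force": force on the tool from outside, world axes, zero at the start; "moment": the same for the moment, N m; "opening": opening from 0.0 (shut) to 1.0 (fully open); "grip_force": force on a finger pad.
Only numpy, scipy, OpenCV 4.12 (cv2) and the standard library are available. Lean on these libraries where they do the work, as an engineer would, in place of code of your own. Each camera call takes 0.05 s, during which the arm holds its last target. There are 200 camera calls.

TASK

For each switch plate on the blue mat, slide it so that its socket sits under the tip of the bench press and push the press's palm button all the way down so that the bush goes home, then lay the plate flat in the wooden tray (right way up, none on top of another). The plunger is push-push - one full push latches it down, the next lets it spring up - and was left latched down, so free it first, look after every push whether it ended down or up, and leave it up at the end. Do not disturb the phone, the mug or the screwdriver.

Things in the scene. Friction and masses are not known exactly. Their poses are not given: they have to be found in the camera images.
- press: bench press, fixed: green C-frame open towards -x. Origin on the table below the plunger tip. In its frame: head x -25 to 125, y +-24, z 75 to 135 mm; column from x = 80, foot from x = 70, so a plate may pass 65 mm beyond the tip. Front and sides below the head are open. Plates slide on the table itself (the dark bed is flush).
- plunger (a joint): plunger travel, m: 0 up, grows downward, stop at 0.021. Push-push: pushed from up to 0.018 or more and let go, it latches at 0.0105; pushed so again it rises slowly, in 1.5 s, to 0: let it finish before the next push. A shorter push changes nothing; 0.0195 is good. Takes 4 to 8 N, 8 to 14 N on a bush. Starts latched. An 11 mm orange band on the rod above the head shows only when up.
- plunger_tip (a point): centre of the flat lower end of the plunger, a steel tip 10 mm in diameter and 16 mm long (the rod above is 16 mm thick); 25 mm above the table when up (9 mm above a plate's socket), 14.5 mm when latched (1.5 mm inside the socket, so the plate cannot be drawn out). Moves with the plunger.
- plunger_top (a point): centre of the top face of the black palm button (46 mm diameter, 22 mm high) on the plunger, to be pushed straight down from above; 183 mm above the table when up, 172.5 mm when latched. Moves with the plunger.
- tray: fixed dark wooden tray, 210 (x) by 280 (y) by 18 mm high, walls and floor 6 mm thick, open at the top; origin under its centre. Three plates fit side by side, long sides along its x, about 87 mm apart.
- tray_in (a point): centre of the tray's inner floor (axes as the tray)
- phone: black desk telephone, 200 by 170 by 63 mm, bystander, origin under its centre
- mug: white mug, 80 mm diameter, 95 mm high, bystander, origin under its centre
- screwdriver: red-handled screwdriver, bystander
- brass_plate: switch plate, brass, black bush: 160 (x) by 44 (y) by 10 mm, 0.16 kg, flat; may be absent. Origin: centre of underside. Its raised socket, 32 mm square, 16 mm above the underside, is centred 44 mm towards +x, with a 20 mm square opening; more than 5 mm off, the tip stops on its rim, too high to latch. Grip across the width at x = -55 mm: there the gripper clears the press head.
- brass_plate_mark (a point): centre of this plate's socket opening, on the level of its rim, 16 mm above the underside: the spot to bring under the tip
- brass_plate_bush (a joint): how far this plate's round bush (17 mm diameter) has been pushed down in its socket, in m: 0 = level with the socket's rim, 0.011 fully home; a full push of the press on it gives 0.0085 or more. It stays where it is left (3 N friction); fingers are too wide to enter the socket.
- black_plate: switch plate, black, white bush: 160 (x) by 44 (y) by 10 mm, 0.16 kg, flat; may be absent. Origin: centre of underside. Its raised socket, 32 mm square, 16 mm above the underside, is centred 50 mm towards +x, with a 20 mm square opening; more than 5 mm off, the tip stops on its rim, too high to latch. Grip across the width at x = -55 mm: there the gripper clears the press head.
- black_plate_mark (a point): centre of this plate's socket opening, on the level of its rim, 16 mm above the underside: the spot to bring under the tip
- black_plate_bush (a joint): how far this plate's round bush (17 mm diameter) has been pushed down in its socket, in m: 0 = level with the socket's rim, 0.011 fully home; a full push of the press on it gives 0.0085 or more. It stays where it is left (3 N friction); fingers are too wide to enter the socket.
- white_plate: switch plate, white, red bush: 160 (x) by 44 (y) by 10 mm, 0.16 kg, flat; may be absent. Origin: centre of underside. Its raised socket, 32 mm square, 16 mm above the underside, is centred 56 mm towards +x, with a 20 mm square opening; more than 5 mm off, the tip stops on its rim, too high to latch. Grip across the width at x = -55 mm: there the gripper clears the press head.
- white_plate_mark (a point): centre of this plate's socket opening, on the level of its rim, 16 mm above the underside: the spot to bring under the tip
- white_plate_bush (a joint): how far this plate's round bush (17 mm diameter) has been pushed down in its socket, in m: 0 = level with the socket's rim, 0.011 fully home; a full push of the press on it gives 0.0085 or more. It stays where it is left (3 N friction); fingers are too wide to enter the socket.

How it is judged (in metres and radians):
At the end, for the whole second after the job is handed in: The plunger is up (travel under 4 mm); every plate present has its bush pushed in by more than 7 mm and lies flat on the floor of the tray (underside within 4 mm of the floor, tilt under 0.05 rad) (value of joint plunger below 0.004 m and value of joint each of brass_plate_bush, black_plate_bush, white_plate_bush above 0.007 m and z of brass_plate in the frame of tray_in between -0.004 and 0.004 m and x of brass_plate in the frame of tray_in between -0.08 and 0.08 m and y of brass_plate in the frame of tray_in between -0.115 and 0.115 m and angle between each of brass_plate, black_plate, white_plate's own z axis and vertical below 0.05 rad and z of black_plate in the frame of tray_in between -0.004 and 0.004 m and x of black_plate in the frame of tray_in between -0.08 and 0.08 m and y of black_plate in the frame of tray_in between -0.115 and 0.115 m and z of white_plate in the frame of tray_in between -0.004 and 0.004 m and x of white_plate in the frame of tray_in between -0.08 and 0.08 m and y of white_plate in the frame of tray_in between -0.115 and 0.115 m); the robot touches nothing.
It fails at once if the phone is moved more than 30 mm (distance of phone from where it was at the start of the episode above 0.03 m).
It fails at once if the mug is moved more than 30 mm (distance of mug from where it was at the start of the episode above 0.03 m).
It fails at once if the screwdriver is moved more than 30 mm (distance of screwdriver from where it was at the start of the episode above 0.03 m).
Of brass_plate, black_plate, white_plate only 2 to 3 are there at a start; the rules pass over those that are not, and their reading is None.
At some moment in a run one of brass_plate, black_plate, white_plate may be knocked a few centimetres aside while the robot is not near it.
Once in a run the grip may slacken for a moment while it holds something.
It also fails if it takes over 210 s, if anything falls off the work surface, if the arm or the gripper's body presses on something with over 40 N, if the wrist force passes 120 N, or if a joint passes its speed limit or range.

## Working session

There is one attempt and no reset: what is moved stays moved. The work goes in short steps, Python scripts to look and compute and a shell command to move; the robot and the scene stay as the last step left them, time stands still between calls to the robot, and variables do not carry over. Pictures are saved under pics/ and viewed, at most 18 in all, crops included, and the job is handed in when it is done.

```bash
ls; mkdir -p pics; cat > h.py <<'E'
import numpy as np, cv2
from cell import env
from scipy.spatial.transform import Rotation as R
def cam(n):
    i=env.camera_info(n); f=192/np.tan(np.radians(i["vertical_fov"])/2)
    K=np.array([[f,0,i["cx"]],[0,f,i["cy"]],[0,0,1.]])
    a=np.array(i["attitude"],float)
    M=a if a.shape==(3,3) else R.from_euler('xyz',a).as_matrix()
    return K,np.array(i["dist_coeffs"],float),np.array(i["origin"],float),M
def ray(n,uv):
    K,d,o,M=cam(n)
    p=cv2.undistortPoints(np.array(uv,float).reshape(-1,1,2),K,d)[:,0]
    return o,np.c_[p,np.ones(len(p))]@M.T
def onz(n,uv,z):
    o,r=ray(n,uv); return o+r*((z-o[2])/r[:,2])[:,None]
def withdepth(n,uv,dep):
    o,r=ray(n,uv); return o+r*np.array(dep)[:,None]
def proj(n,P):
    K,d,o,M=cam(n); rv=cv2.Rodrigues(M.T)[0]
    return cv2.projectPoints(np.array(P,float).reshape(-1,1,3),rv,-M.T@o,K,d)[0][:,0]
def snap(n,name=None,crop=None,s=1):
    im,dp=env.read_camera(n)
    if name:
        b=im[:,:,::-1]
        if crop: b=b[crop[1]:crop[3],crop[0]:crop[2]]
        cv2.imwrite(f'pics/{name}.png',cv2.resize(b,None,fx=s,fy=s,interpolation=cv2.INTER_CUBIC))
    return im,dp
E
python3 - <<'E'
from h import *
for n in('top','side'):
    print(env.camera_info(n)); snap(n,n+'0',s=1.5)
print(env.state())
E
```

```text
cell.py
pics
steer.py
{'vertical_fov': 53.34298872310684, 'cx': 256.74946942034967, 'cy': 187.3799635587798, 'dist_coeffs': array([0.03325969, 0.        , 0.        , 0.        , 0.        ]), 'origin': array([ 364.95108937,   11.60542751, 1360.46699895]), 'attitude': array([-3.06779342,  0.01187698, -1.55660531])}
{'vertical_fov': 56.858376394440434, 'cx': 261.29135708801334, 'cy': 189.999185914057, 'dist_coeffs': array([-0.03678966,  0.        ,  0.        ,  0.        ,  0.        ]), 'origin': array([  14.44551391, 1175.43640711,  960.78761781]), 'attitude': array([-2.17080487, -0.01630096, -2.77161897])}
{'t': 0.1, 'joints': array([-1.24663761e+00,  4.91483062e-01,  1.55938533e+00, -1.48804653e-06,
        1.09170989e+00, -1.05603098e-01]), 'qvel': array([-0.00071095, -0.00131999, -0.0013121 ,  0.00075878, -0.00011714,
        0.0008829 ]), 'tau': array([ 4.02203310e-03, -6.13625550e+01, -2.58605504e+01,  6.94243074e-02,
        4.70013125e-02, -6.12020813e-05]), 'eef_pos': array([ 260.35824698, -567.95103455,  214.13135761]), 'tcp_rot': array([-3.14061238e+00, -1.02579508e-04,  4.29762447e-01]), 'ft_force': array([ 0.79037517, -0.33206223, -0.24160575]), 'moment': array([ 0.0139312 ,  0.01159577, -0.02237268]), 'grip_force': 0.0, 'opening': 0.9975990697335949}
```

View pics/top0.png

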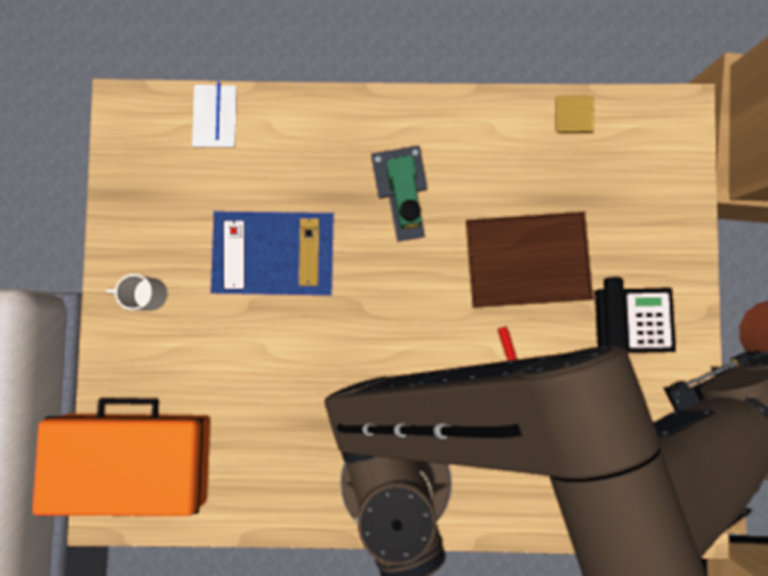

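View pics/side0.png

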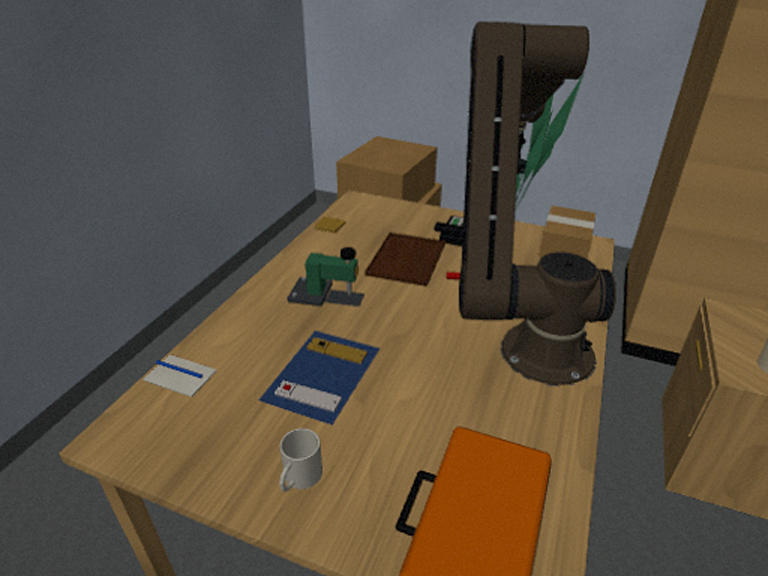

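The top view, at 1.5x scale, shows two plates with their sockets towards +x. White is at (233,254) and brass at (309,252), so there is no black plate. The press button is at (410,210) and its head runs up to about (403,155). The tray is at (530,258), the screwdriver at (508,343), the phone at (640,320) and the mug at (140,292). The side view agrees, and no orange band shows, so the plunger is latched.

```bash
cat > meas.py <<'E'
from h import *
def big(m,box):
    z=np.zeros_like(m); x0,y0,x1,y1=box; z[y0:y1,x0:x1]=m[y0:y1,x0:x1]
    n,l,s,c=cv2.connectedComponentsWithStats(z)
    return (l==1+np.argmax(s[1:,4])).astype(np.uint8)
def rect(n,m,z):
    c=max(cv2.findContours(m,0,cv2.CHAIN_APPROX_NONE)[0],key=len)[:,0]
    P=onz(n,c,z)[:,:2].astype(np.float32)
    (cx,cy),(w,h),_=r=cv2.minAreaRect(P)
    b=cv2.boxPoints(r); e=[b[1]-b[0],b[2]-b[1]]; e=max(e,key=np.linalg.norm)
    if e[0]<0:e=-e
    return np.round([cx,cy,max(w,h),min(w,h),np.arctan2(e[1],e[0])],3)
def masks(im):
    hsv=cv2.cvtColor(im,cv2.COLOR_RGB2HSV); H,S,V=[hsv[...,k].astype(int) for k in range(3)]
    return dict(white=((S<50)&(V>150)),brass=((H>14)&(H<32)&(S>120)&(V>90)),green=((H>60)&(H<95)&(S>80)),
      black=V<45,brown=(V<110)&(S>90)&((H<15)|(H>170)),red=((H<8)|(H>172))&(S>130)&(V>110),orange=(H>5)&(H<20)&(S>180)&(V>170)),hsv
E
python3 - <<'E'
from meas import *
im,dp=env.read_camera('top'); m,hsv=masks(im); m={k:v.astype(np.uint8) for k,v in m.items()}
mat=(140,140,223,197)
w=big(m['white'],mat); w=cv2.morphologyEx(w,cv2.MORPH_CLOSE,np.ones((5,5)))
print('white',rect('top',w,10))
b=big(m['brass'],mat); print('brass',rect('top',b,10), b.sum())
g=big(m['green'],(240,90,300,165)); print('head',rect('top',g,135))
k=big(m['black'],(262,130,284,150)); ys,xs=np.nonzero(k)
print('button',xs.mean(),ys.mean(),k.sum(),onz('top',[[xs.mean(),ys.mean()]],172.5), rect('top',k,172.5),'depthpt',withdepth('top',[[xs.mean(),ys.mean()]],[dp[int(ys.mean()),int(xs.mean())]]))
t=big(m['brown'],(300,130,400,212)); print('tray',rect('top',t,18))
r=big(m['red'],(142,140,168,197)); ys,xs=np.nonzero(r); print('redbush',onz('top',[[xs.mean(),ys.mean()]],16),r.sum())
k=big(m['black'],(195,145,217,165)); ys,xs=np.nonzero(k); print('blackbush',onz('top',[[xs.mean(),ys.mean()]],16),k.sum())
v=np.hstack([cv2.resize(im[95:165,240:300],None,fx=6,fy=6),cv2.resize(im[135:205,138:226],None,fx=5,fy=5)[:420].copy() if 0 else cv2.resize(im[137:197,138:226],(440,420))])
cv2.imwrite('pics/z1.png',v[:,:,::-1][:,:800])
bed=big(((hsv[...,2]<95)&(hsv[...,1]<80)).astype(np.uint8),(240,90,300,165)); print('foot+bed',rect('top',bed,3))
E
```

```text
white [5.23909e+02 3.90276e+02 1.61743e+02 4.63630e+01 3.20000e-02]
brass [5.33396e+02 2.12575e+02 1.54360e+02 3.93180e+01 2.30000e-02] 479
head [ 6.52866e+02 -7.02700e+00  1.50882e+02  6.05340e+01  9.30000e-02]
button 272.8914728682171 139.96124031007753 129 [[602.64460955 -21.63971597 172.5       ]] [ 6.02545e+02 -2.19760e+01  3.81220e+01  3.76870e+01  1.20000e-02] depthpt [[602.64624965 -21.63994536 172.49180294]]
tray [ 521.06  -310.47   285.797  204.653   -1.491]
redbush [[580.00356664 391.15482325  16.        ]] 14
blackbush [[577.02443164 212.67021883  16.        ]] 6
foot+bed [ 6.76290e+02 -1.02550e+01  2.16594e+02  1.13795e+02  1.93000e-01]
```

View pics/z1.png

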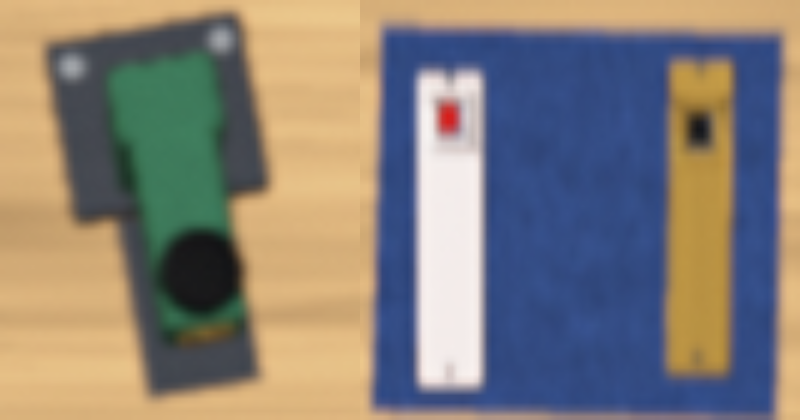

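The zoom shows the press turned slightly, with its -x towards the robot and its +x axis leaning to +y. The button sits over the bed's front. Both plates lie almost square on the mat. Next I'll cross-check with the side camera, fit the angles more closely and work out the first move.

```bash
cat > go.py <<'E'
import sys
from h import *
def d(x,y,z,yaw):
    s=env.state(); M=R.from_euler('xyz',s['tcp_rot']).as_matrix()
    print('t',round(s['t'],1),'at',np.round(s['eef_pos'],1),np.round(s['tcp_rot'],3),'-> d',np.round(M.T@(np.array([x,y,z])-s['eef_pos']),1),'turn',round(s['tcp_rot'][2]-yaw,3))
if __name__=='__main__': d(*map(float,sys.argv[1:]))
E
python3 - <<'E'
from meas import *
im,dp=env.read_camera('top'); m,hsv=masks(im)
def mid(mask,box,z):
    x0,y0,x1,y1=box; L=[]
    for y in range(y0,y1):
        xs=np.nonzero(mask[y,x0:x1])[0]
        if len(xs)>4: L.append([x0+(xs[0]+xs[-1])/2,y])
    P=onz('top',L,z); a=np.polyfit(P[:,0],P[:,1],1); return np.arctan(a[0]),np.polyval(a,530),P[:,0].min(),P[:,0].max()
blue=(hsv[...,0]>100)&(hsv[...,0]<130)&(hsv[...,1]>100)
print('white',mid(~blue,(146,164,170,190),10),'brass',mid(~blue,(195,164,217,189),10))
f=lambda p:onz('top',[[240+a/6,95+b/6] for a,b in p],2)
P=f([(47,45),(78,220),(122,225),(152,392),(237,13),(268,188)]); 
for i in(0,2,4): e=P[i]-P[i+1]; print('press yaw',np.arctan2(e[1],e[0]))
si,sd=env.read_camera('side'); ms,_=masks(si)
k=big(ms['black'].astype(np.uint8),(222,160,242,178)); ys,xs=np.nonzero(k); print('side btn',xs.mean(),ys.mean(),k.sum(),xs.min(),xs.max(),ys.min(),ys.max())
print(proj('side',[[602.6,-21.6,172.5],[602.6,-21.6,161.5]]))
print(onz('top',[[640/1.5,320/1.5],[505/1.5,343/1.5],[140/1.5,292/1.5]],30))
E
python3 go.py 602.6 -21.6 215 0.17
```

```text
white (np.float64(0.0332413668147842), np.float64(390.4285660513582), np.float64(454.02873139748027), np.float64(543.2557190114812)) brass (np.float64(-0.005611517065309066), np.float64(212.4189772389588), np.float64(459.9174306176681), np.float64(545.640266822275))
press yaw 0.18804632725597328
press yaw 0.18909717722519342
press yaw 0.18278342359374067
side btn 231.49295774647888 168.74647887323943 71 227 236 165 173
[[231.75505487 166.68868861]
 [231.83167232 168.86211751]]
[[ 381.53766121 -555.68247284   30.        ]
 [ 324.02141332 -248.78557303   30.        ]
 [ 430.0709016   597.52388955   30.        ]]
t 0.2 at [ 260.4 -568.1  214.4] [-3.141 -0.     0.43 ] -> d [ 5.388e+02 -3.542e+02 -4.000e-01] turn 0.26
```

Careful with the scale: shifts go in units of 25 mm. That gives: 160 mm is 6.4, 128 mm is 5.12.

```bash

echo '[[[1.28, -0.84, 0], 0, 0], [[2.56, -1.68, 0], 0, 0], [[3.84, -2.52, 0], 0, 0], [[5.12, -3.36, 0], 0, 0], [[6.4, -4.2, 0], 0, 0]]' > mv.in && python3 steer.py mv.in
echo '[[[1.28, -0.84, 0], 0, 0], [[2.56, -1.68, 0], 0, 0], [[3.84, -2.52, 0], 0, 0], [[5.12, -3.36, 0], 0, 0], [[6.4, -4.2, 0], 0, 0]]' > mv.in && python3 steer.py mv.in
echo '[[[1.28, -0.84, 0], 0, 0], [[2.56, -1.68, 0], 0, 0], [[3.84, -2.52, 0], 0, 0], [[5.12, -3.36, 0], 0, 0], [[6.4, -4.2, 0], 0, 0]]' > mv.in && python3 steer.py mv.in
echo '[[[0, 0, 0], 0.12, 0], [[0, 0, 0], 0.243, 0], [[0, 0, 0], 0.243, 0]]' > mv.in && python3 steer.py mv.in
python3 go.py 602.6 -21.6 185 0.187
```

```text
t: 0.67
eef_pos: [362.7, -404.5, 214.6]
tcp_rot: [3.142, -0.0, 0.429]
ft_force: [0.3, -1.0, -0.3]
opening: 0.709
grip_force: 0.0
t: 1.08
eef_pos: [464.5, -242.2, 214.8]
tcp_rot: [3.141, -0.0, 0.43]
ft_force: [1.3, -0.9, 0.6]
opening: 0.356
grip_force: 0.0
t: 1.5
eef_pos: [566.2, -79.9, 214.7]
tcp_rot: [3.141, -0.0, 0.43]
ft_force: [0.3, -0.2, 0.8]
opening: 0.025
grip_force: 0.0
t: 1.75
eef_pos: [565.7, -81.0, 214.4]
tcp_rot: [-3.142, 0.0, 0.183]
ft_force: [-0.7, -0.3, -0.0]
opening: 0.008
grip_force: 0.0
t 1.8 at [565.7 -81.  214.4] [-3.142  0.     0.183] -> d [ 47.1 -51.7  29.4] turn -0.004
```

```bash

echo '[[[0.96, -1.04, 0], 0, 0], [[1.88, -2.08, 0.4], 0, 0], [[1.88, -2.08, 1.2], 0, 0], [[1.88, -2.08, 1.2], 0, 0]]' > mv.in && python3 steer.py mv.in
echo '[[[0, 0, 0.32], 0, 0], [[0, 0, 0.56], 0, 0], [[0, 0, 0.76], 0, 0], [[0, 0, 0.86], 0, 0], [[0, 0, 0.86], 0, 0]]' > mv.in && python3 steer.py mv.in
python3 go.py 602.6 -21.6 163.5 0.187
```

```text
t: 2.08
eef_pos: [601.1, -21.0, 181.6]
tcp_rot: [-3.14, 0.004, 0.192]
ft_force: [-0.6, -0.9, -0.1]
opening: 0.003
grip_force: 0.0
t: 2.5
eef_pos: [602.0, -22.8, 163.6]
tcp_rot: [3.142, -0.001, 0.186]
ft_force: [-1.1, 1.0, 4.3]
opening: 0.005
grip_force: 2.1
t 2.5 at [602.  -22.8 163.6] [ 3.142e+00 -1.000e-03  1.860e-01] -> d [ 0.8 -1.   0.1] turn -0.001
```

```bash

echo '[[[0, 0, -0.8], 0, 0], [[0, 0, -2], 0, 0], [[-0.8, -0.4, -2], 0.1, 0.3], [[-2, -1.6, -2], 0.19, 0.6], [[-2, -1.6, -2], 0.19, 0.6]]' > mv.in && python3 steer.py mv.in
python3 go.py 478 212.7 60 -0.006
```

```text
t: 2.92
eef_pos: [540.7, 9.5, 213.6]
tcp_rot: [-3.141, 0.002, -0.008]
ft_force: [1.2, 0.4, 1.8]
opening: 0.162
grip_force: 0.0
t 2.9 at [540.7   9.5 213.6] [-3.141e+00  2.000e-03 -8.000e-03] -> d [ -64.  -202.6  153.8] turn -0.002
```

```bash

echo '[[[-0.4, -1.52, 0.2], 0, 0.62], [[-0.8, -3.04, 0.4], 0, 0.62], [[-1.2, -4.56, 1.2], 0, 0.62], [[-1.6, -6.08, 2.4], 0, 0.62], [[-2, -6.8, 3.6], 0, 0.62]]' > mv.in && python3 steer.py mv.in
python3 go.py 478 212.7 40 -0.006
python3 - <<'E'
from h import *
snap('side','s1',(200,110,300,220),5)
E
```

```text
t: 3.33
eef_pos: [497.8, 177.5, 127.5]
tcp_rot: [-3.141, -0.005, -0.002]
ft_force: [1.3, 0.4, -0.4]
opening: 0.506
grip_force: 0.0
t 3.3 at [497.8 177.5 127.5] [-3.141e+00 -5.000e-03 -2.000e-03] -> d [-20.3 -35.   87.4] turn 0.004
```

View pics/s1.png

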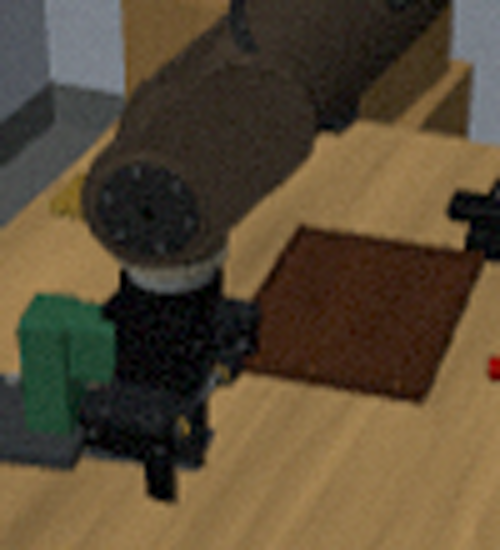

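The wrist hides the button in the side view. I'll go on down to the brass plate and read the button height from the top camera's depth.

```bash
cat > btn.py <<'E'
from meas import *
im,dp=env.read_camera('top')
m,_=masks(im); k=big(m['black'].astype(np.uint8),(262,130,284,150)); ys,xs=np.nonzero(k)
c=np.array([xs.mean(),ys.mean()]); u,v=np.round(c).astype(int)
print('btn px',np.round(c,1),k.sum(),'pt',np.round(withdepth('top',[c],[np.median(dp[v-2:v+3,u-2:u+3])]),1))
for n in('top','side'):
    i=im if n=='top' else env.read_camera('side')[0]
    q=masks(i)[0]['orange']; x0,y0,x1,y1=(255,125,292,165) if n=='top' else (222,150,242,190); print(n,'orange px',q[y0:y1,x0:x1].sum())
E
echo '[[[-0.4, -0.72, 1.2], 0, 0.62], [[-0.8, -1.4, 2.4], 0, 0.62], [[-0.8, -1.4, 3.2], 0, 0.62], [[-0.8, -1.4, 3.2], 0, 0.62]]' > mv.in && python3 steer.py mv.in
python3 btn.py; python3 go.py 478 212.7 3 -0.006
```

```text
t: 3.72
eef_pos: [475.5, 210.5, 43.6]
tcp_rot: [3.14, 0.005, -0.001]
ft_force: [-0.5, -0.3, 1.3]
opening: 0.618
grip_force: 0.0
btn px [273.  139.2] 134 pt [[603.1 -21.7 183.1]]
top orange px 0
side orange px 0
t 3.8 at [477.6 210.3  46.8] [ 3.141e+00  1.000e-03 -3.000e-03] -> d [ 0.4 -2.4 43.8] turn 0.003
```

The button's top is at 183.1 mm, so the plunger is up. Now I'll descend and grip brass.

```bash

echo '[[[0, -0.096, 0.6], 0, 0.62], [[0.016, -0.096, 1.2], 0, 0.62], [[0.016, -0.096, 1.6], 0, 0.62], [[0.016, -0.096, 1.76], 0, 0.62], [[0.016, -0.096, 1.76], 0, 0.62]]' > mv.in && python3 steer.py mv.in
echo '[[[0, 0, 0], 0, 0], [[0, 0, 0], 0, 0], [[0, 0, 0], 0, 0], [[0, 0, 0], 0, 0], [[0, 0, 0], 0, 0]]' > mv.in && python3 steer.py mv.in
cat > bush.py <<'E'
from meas import *
import sys
# bush position (x,y) of a plate at height z of rim, in a window around a predicted world point
name,x,y,z=sys.argv[1],*map(float,sys.argv[2:5])
im,dp=env.read_camera('top'); m,hsv=masks(im)
u,v=np.round(proj('top',[[x,y,z]])[0]).astype(int)
k=(m['red'] if name=='white' else (hsv[...,2]<75)).astype(np.uint8)
k=big(k,(u-8,v-8,u+9,v+9)); ys,xs=np.nonzero(k); P=onz('top',[[xs.mean(),ys.mean()]],z)[0]
s=env.state(); yaw=s['tcp_rot'][2]; e=P[:2]-s['eef_pos'][:2]; c,q=np.cos(yaw),np.sin(yaw)
print('bush',np.round(P,1),'n',k.sum(),'rel TCP along/left',np.round([c*e[0]+q*e[1],-q*e[0]+c*e[1]],1))
E
python3 bush.py brass 577 212.7 16; python3 go.py 478 212.7 45 -0.006
```

```text
t: 4.23
eef_pos: [478.1, 212.8, 2.7]
tcp_rot: [3.142, -0.0, -0.004]
ft_force: [-1.0, 0.4, -0.6]
opening: 0.62
grip_force: 0.0
t: 4.65
eef_pos: [478.1, 213.3, 3.2]
tcp_rot: [-3.141, -0.001, -0.003]
ft_force: [-0.2, -1.4, 6.1]
opening: 0.459
grip_force: 29.9
bush [561.6 212.1  16. ] n 89 rel TCP along/left [83.6 -0.9]
t 4.7 at [478.1 213.3   3.2] [-3.141e+00 -1.000e-03 -3.000e-03] -> d [ -0.    0.6 -41.8] turn 0.003
```

```bash
sed -i 's/u-8,v-8,u+9,v+9/u-5,v-5,u+6,v+6/; s/<75/<60/' bush.py; python3 bush.py brass 577 212.7 16
python3 - <<'E'
from h import *
snap('top','t2',(180,130,240,200),6)
E
```

```text
bush [567.3 204.9  16. ] n 16 rel TCP along/left [89.2 -8.1]
```

View pics/t2.png

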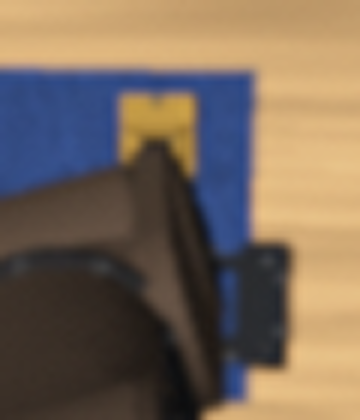

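The wrist hides the bush, but the plate's far end is in view at about crop (158,93), which is pixel (206,145). I'll use that end edge to fix the along-plate offset.

```bash
cat > end.py <<'E'
from meas import *
import sys
# far (+x) end edge of the plate near predicted world point, relative to TCP
name,x,y,z=sys.argv[1],*map(float,sys.argv[2:5])
im,dp=env.read_camera('top'); g=cv2.cvtColor(im,cv2.COLOR_RGB2HSV).astype(int)
u,v=proj('top',[[x,y,z]])[0]; u0=int(round(u))
ch=g[...,2] if name=='white' else cv2.cvtColor(im,cv2.COLOR_RGB2LAB)[...,2].astype(int)
col=ch[int(v)-9:int(v)+9,u0-3:u0+4].mean(1)
lo,hi=np.median(col[:4]),np.median(col[12:16]) ; mid=(lo+hi)/2
i=np.nonzero((col[:-1]-mid)*(col[1:]-mid)<=0)[0]
i=i[np.argmax(np.abs(col[i+1]-col[i]))]; r=int(v)-9+i+(mid-col[i])/(col[i+1]-col[i])
P=onz('top',[[u,r]],z)[0]; s=env.state(); print('end',np.round(P,1),lo,hi,'dist to TCP',np.round(np.linalg.norm(P[:2]-s['eef_pos'][:2]),1))
E
python3 end.py brass 613 212.5 10; python3 end.py white 604 392.8 10
```

```text
end [607.8 212.4  10. ] 161.35714285714283 175.42857142857144 dist to TCP 129.7
end [602.  392.7  10. ] 204.14285714285714 199.14285714285714 dist to TCP 218.1
```

```bash
python3 - <<'E'
from h import *
im,_=env.read_camera('top'); b=cv2.cvtColor(im,cv2.COLOR_RGB2LAB)[...,2].astype(float)
for x,y,c0 in((613,212.5,(5,2)),(604,392.8,(5,2))):
    u,v=proj('top',[[x,y,10]])[0]; u0=int(round(u)); r0=int(v)-6
    col=np.r_[b[r0:r0+12,u0-4:u0-1].T.mean(0)+b[r0:r0+12,u0+2:u0+5].T.mean(0)]/2
    g=np.diff(col); i=int(np.argmax(g)); lo=col[:i+1].min(); hi=np.median(col[i+2:i+5]); mid=(lo+hi)/2
    k=[j for j in range(len(col)-1) if col[j]<mid<=col[j+1]][0]; r=r0+k+(mid-col[k])/(col[k+1]-col[k])
    print(np.round(col),v,r,onz('top',[[u,r]],10))
E
```

```text
[161. 155. 135. 106.  92.  98. 126. 162. 176. 177. 176. 175.] 145.2870179035766 145.23287671232876 [[613.19544103 212.50450026  10.        ]]
[115.  93.  92.  93.  94. 105. 123. 130. 131. 131. 131. 134.] 147.1087489092836 146.34259259259258 [[606.76358546 392.88816778  10.        ]]
```

Brass's end is at 613.2, so its mark is 99.1 mm ahead of the TCP, which matches the given sizes. I'll slide it along the table to a point in front of the press.

```bash

echo '[[[-0.16, 0.8, -0.02], 0, 0], [[-0.32, 1.6, -0.02], 0, 0], [[-0.48, 2.4, -0.02], 0, 0], [[-0.64, 3.2, -0.02], 0, 0], [[-0.8, 4, -0.02], 0, 0]]' > mv.in && python3 steer.py mv.in
echo '[[[-0.16, 0.8, 0], 0, 0], [[-0.32, 1.6, 0], 0, 0], [[-0.48, 2.4, 0], 0, 0], [[-0.64, 3.2, 0], 0, 0], [[-0.8, 4, 0], 0, 0]]' > mv.in && python3 steer.py mv.in
echo '[[[-0.12, 0.8, 0], 0, 0], [[-0.24, 1.6, 0], 0, 0], [[-0.44, 2.72, 0], -0.06, 0], [[-0.44, 2.72, 0], -0.12, 0], [[-0.44, 2.72, 0], -0.19, 0]]' > mv.in && python3 steer.py mv.in
python3 go.py 505.4 -40.1 3 0.187
python3 - <<'E'
from h import *
snap('top','t3',(215,110,305,220),5)
E
```

```text
t: 5.37
eef_pos: [457.2, 112.6, 3.2]
tcp_rot: [3.142, -0.0, -0.003]
ft_force: [0.9, -0.4, -0.7]
opening: 0.457
grip_force: 30.0
t: 5.78
eef_pos: [437.0, 12.5, 3.2]
tcp_rot: [3.141, -0.001, -0.003]
ft_force: [1.6, 0.8, -0.5]
opening: 0.46
grip_force: 30.0
t: 6.2
eef_pos: [425.9, -56.0, 3.3]
tcp_rot: [3.141, -0.001, 0.187]
ft_force: [0.8, 0.5, -1.1]
opening: 0.461
grip_force: 29.9
t 6.2 at [425.9 -56.    3.3] [ 3.141e+00 -1.000e-03  1.870e-01] -> d [81.  -0.9  0.3] turn -0.0
```

View pics/t3.png

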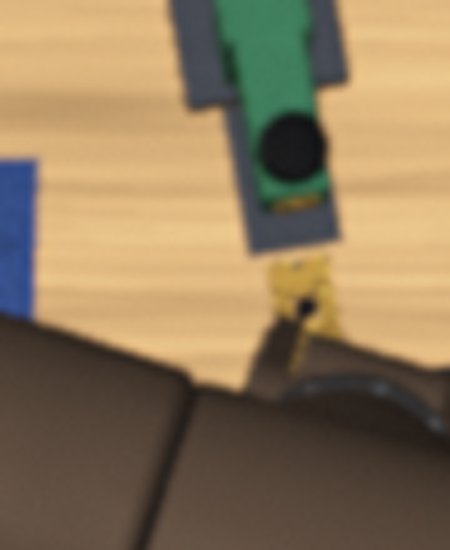

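Brass is now held in front of the press and lined up with its bed. The bush shows at crop (306,307), pixel (275.8,171). I'll check that against the prediction of (523.3,-37.6).

```bash
sed -i 's/u-5,v-5,u+6,v+6/u-4,v-4,u+5,v+5/' bush.py; python3 bush.py brass 523.3 -37.6 16; python3 -c "
from h import *; print(onz('top',[[275.8,171.0]],16))"
```

```text
bush [522.4 -36.1  16. ] n 5 rel TCP along/left [98.3  0.6]
[[523.09022265 -37.55273031  16.        ]]
```

```bash

echo '[[[0.48, 0, 0], 0, 0], [[0.96, 0, 0], 0, 0], [[1.44, 0, 0], 0, 0], [[1.92, -0.024, 0], 0, 0], [[2.4, -0.024, 0], 0, 0]]' > mv.in && python3 steer.py mv.in
echo '[[[0.32, 0, 0], 0, 0], [[0.64, 0, 0], 0, 0], [[0.848, 0, 0], 0, 0], [[0.848, 0, 0], 0, 0]]' > mv.in && python3 steer.py mv.in
python3 go.py 505.4 -40.1 3 0.187
python3 btn.py
python3 - <<'E'
from h import *
snap('side','s3',(195,140,265,220),7)
E
```

```text
t: 6.72
eef_pos: [484.7, -42.3, 3.2]
tcp_rot: [-3.141, 0.001, 0.185]
ft_force: [-2.1, -1.0, 2.1]
opening: 0.46
grip_force: 30.0
t: 7.05
eef_pos: [506.4, -38.6, 3.2]
tcp_rot: [3.141, -0.001, 0.186]
ft_force: [1.5, 2.4, 3.4]
opening: 0.457
grip_force: 30.0
t 7.0 at [506.4 -38.6   3.2] [ 3.141e+00 -1.000e-03  1.860e-01] -> d [-1.3  1.3  0.2] turn -0.001
btn px [273.1 139.2] 132 pt [[602.7 -21.8 184. ]]
top orange px 0
side orange px 0
```

View pics/s3.png

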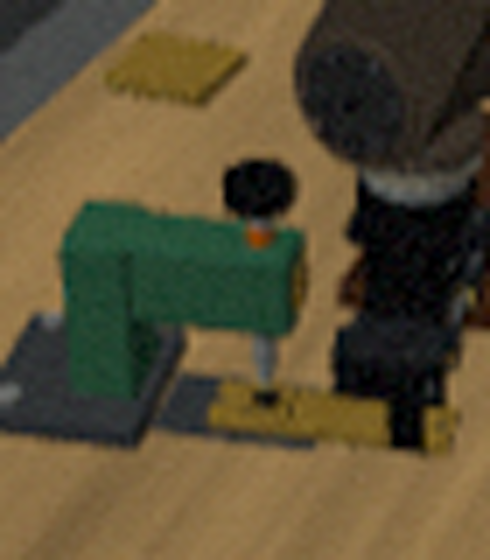

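The side view shows the plunger up, with the orange band at crop (260,237), and the tip at (265,370) directly above the bush at (266,397). I'll nudge 1 mm, release, then rise over the button and push.

```bash

echo '[[[-0.04, 0.04, 0], 0, 0], [[-0.04, 0.04, 0], 0, 0], [[-0.04, 0.04, 0], 0, 0.6], [[-0.04, 0.04, 0], 0, 0.6], [[-0.04, 0.04, 0], 0, 0.6]]' > mv.in && python3 steer.py mv.in
echo '[[[0, 0, -0.4], 0, 0.6], [[0, 0, -1.6], 0, 0.6], [[0, 0, -3.2], 0, 0.5], [[0, 0, -4.8], 0, 0.2], [[0, 0, -6.4], 0, 0]]' > mv.in && python3 steer.py mv.in
echo '[[[0, 0, -1.2], 0, 0], [[0, 0, -2], 0, 0], [[0, 0, -2], 0, 0]]' > mv.in && python3 steer.py mv.in
python3 go.py 602.8 -21.7 187 0.187; python3 end.py brass 0 0 0 2>/dev/null | head -0
```

```text
t: 7.62
eef_pos: [504.2, -40.2, 2.8]
tcp_rot: [-3.141, 0.001, 0.187]
ft_force: [0.3, -1.1, 0.0]
opening: 0.583
grip_force: 0.0
t: 8.03
eef_pos: [504.0, -40.0, 165.3]
tcp_rot: [-3.141, 0.001, 0.187]
ft_force: [0.5, -0.0, -0.3]
opening: 0.447
grip_force: 0.0
t: 8.28
eef_pos: [505.8, -40.3, 217.8]
tcp_rot: [3.139, -0.006, 0.187]
ft_force: [-0.5, -0.1, 0.4]
opening: 0.235
grip_force: 0.0
t 8.3 at [505.8 -40.3 217.8] [ 3.139 -0.006  0.187] -> d [98.6 -0.4 31.4] turn -0.0
```

```bash

echo '[[[1.32, 0, 0], 0, 0], [[2.64, 0, 0], 0, 0], [[3.948, 0, 0], 0, 0], [[3.948, 0, 0.96], 0, 0], [[3.948, 0, 0.96], 0, 0]]' > mv.in && python3 steer.py mv.in
python3 go.py 602.8 -21.7 163.5 0.187
```

```text
t: 8.75
eef_pos: [600.5, -21.3, 184.1]
tcp_rot: [-3.139, 0.007, 0.187]
ft_force: [-0.8, 0.3, -0.5]
opening: 0.006
grip_force: 0.0
t 8.8 at [600.5 -21.3 184.1] [-3.139  0.007  0.187] -> d [ 2.4  0.9 20.6] turn 0.0
```

```bash

echo '[[[0, 0, 0.32], 0, 0], [[0, 0, 0.56], 0, 0], [[0, 0, 0.76], 0, 0], [[0, 0, 0.92], 0, 0], [[0, 0, 1], 0, 0]]' > mv.in && python3 steer.py mv.in
echo '[[[0, 0, 0], 0, 0], [[0, 0, 0], 0, 0]]' > mv.in && python3 steer.py mv.in
python3 go.py 602.8 -21.7 163.5 0.187
```

```text
t: 9.17
eef_pos: [600.6, -21.6, 164.7]
tcp_rot: [-3.141, 0.0, 0.186]
ft_force: [-2.9, 3.2, 8.0]
opening: 0.007
grip_force: 4.1
t: 9.33
eef_pos: [600.6, -21.6, 164.6]
tcp_rot: [-3.141, 0.001, 0.186]
ft_force: [-2.2, 3.0, 5.1]
opening: 0.003
grip_force: 2.2
t 9.3 at [600.6 -21.6 164.6] [-3.141e+00  1.000e-03  1.860e-01] -> d [2.1 0.5 1.1] turn -0.001
```

```bash

echo '[[[0, 0, 0.024], 0, 0], [[0, 0, 0.048], 0, 0], [[0, 0, 0.048], 0, 0], [[0, 0, 0.048], 0, 0]]' > mv.in && python3 steer.py mv.in
echo '[[[0, 0, -0.32], 0, 0], [[0, 0, -0.8], 0, 0], [[-1.32, 0, -1.2], 0, 0], [[-2.64, 0, -1.2], 0, 0], [[-3.96, 0, -1.2], 0, 0]]' > mv.in && python3 steer.py mv.in
echo '[[[0, 1.6, 0], 0, 0], [[0, 3.2, 0], 0, 0], [[0, 3.2, 0], 0, 0]]' > mv.in && python3 steer.py mv.in
python3 btn.py
python3 - <<'E'
from h import *
snap('side','s4',(195,140,265,220),7)
E
```

```text
t: 9.67
eef_pos: [600.7, -21.7, 163.3]
tcp_rot: [-3.141, 0.001, 0.187]
ft_force: [-4.5, 2.6, 6.1]
opening: 0.006
grip_force: 3.2
t: 10.08
eef_pos: [503.1, -40.5, 193.4]
tcp_rot: [3.141, -0.001, 0.187]
ft_force: [0.6, -0.2, 0.0]
opening: 0.007
grip_force: 0.0
t: 10.33
eef_pos: [520.0, -124.0, 193.7]
tcp_rot: [3.139, -0.002, 0.184]
ft_force: [-0.1, 1.0, -0.5]
opening: 0.007
grip_force: 0.0
btn px [272.8 139.9] 126 pt [[602.7 -21.4 173.3]]
top orange px 0
side orange px 0
```

View pics/s4.png

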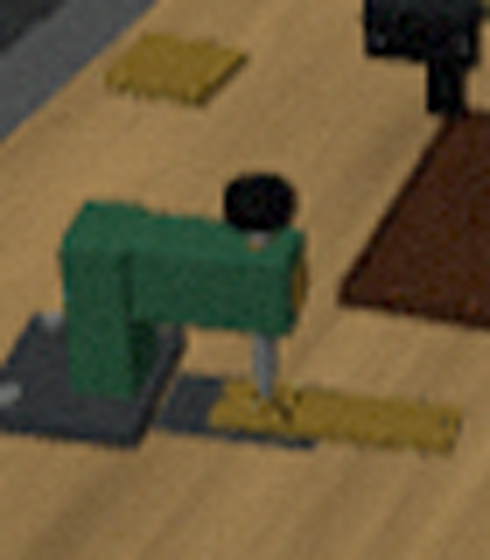

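The plunger is latched: the button's top is at 173 mm, no band shows and the tip is inside the socket. Now the second push, to free it.

```bash

echo '[[[0, -1.6, 0], 0, 0], [[0, -3.2, 0], 0, 0], [[1.32, -3.2, 0], 0, 0], [[2.64, -3.2, 0], 0, 0], [[4.02, -3.2, 0], 0, 0]]' > mv.in && python3 steer.py mv.in
echo '[[[0, 0, 0.4], 0, 0], [[0, 0, 0.64], 0, 0], [[0, 0, 0.88], 0, 0], [[0, 0, 1.08], 0, 0], [[0, 0, 1.208], 0, 0]]' > mv.in && python3 steer.py mv.in
echo '[[[0, 0, 0], 0, 0], [[0, 0, 0], 0, 0]]' > mv.in && python3 steer.py mv.in
echo '[[[0, 0, -0.32], 0, 0], [[0, 0, -0.8], 0, 0], [[-1.32, 0, -1.2], 0, 0], [[-2.64, 0, -1.2], 0, 0.2], [[-3.96, 0, -1.2], 0, 0.5]]' > mv.in && python3 steer.py mv.in
echo '[[[0, 1.6, 0], 0, 0.6], [[0, 3.2, 0], 0, 0.6], [[0, 3.2, 0], 0, 0.6], [[0, 3.2, 0], 0, 0.6], [[0, 3.2, 0], 0, 0.6]]' > mv.in && python3 steer.py mv.in
echo '[[[0, 0, 0], 0, 0.6], [[0, 0, 0], 0, 0.6], [[0, 0, 0], 0, 0.6], [[0, 0, 0], 0, 0.6], [[0, 0, 0], 0, 0.6]]' > mv.in && python3 steer.py mv.in
echo '[[[0, 0, 0], 0, 0.6], [[0, 0, 0], 0, 0.6], [[0, 0, 0], 0, 0.6], [[0, 0, 0], 0, 0.6], [[0, 0, 0], 0, 0.6]]' > mv.in && python3 steer.py mv.in
python3 btn.py
python3 - <<'E'
from meas import *
im,_=env.read_camera('top'); m,_=masks(im)
k=big(m['brass'].astype(np.uint8),(255,140,300,210)); print('brass visible',rect('top',k,10),k.sum())
w=big(m['white'].astype(np.uint8),(140,140,223,197)); print('white',rect('top',w,10))
snap('side','s5',(195,140,265,220),7)
E
python3 go.py 505.4 -40.1 3 0.187
```

```text
t: 10.9
eef_pos: [603.7, -19.1, 193.5]
tcp_rot: [3.141, -0.0, 0.189]
ft_force: [1.0, -0.3, 0.3]
opening: 0.004
grip_force: 0.0
t: 11.32
eef_pos: [602.5, -20.5, 163.0]
tcp_rot: [-3.141, -0.001, 0.187]
ft_force: [-1.5, 5.9, 32.1]
opening: 0.006
grip_force: 17.3
t: 11.48
eef_pos: [602.4, -20.8, 163.4]
tcp_rot: [-3.141, -0.001, 0.187]
ft_force: [1.3, 3.1, 5.1]
opening: 0.01
grip_force: 2.3
t: 11.9
eef_pos: [503.8, -39.9, 193.2]
tcp_rot: [3.141, -0.0, 0.187]
ft_force: [0.6, -0.2, -0.5]
opening: 0.091
grip_force: 0.0
t: 12.32
eef_pos: [520.0, -118.3, 192.8]
tcp_rot: [-3.141, 0.001, 0.186]
ft_force: [0.5, -0.7, 0.1]
opening: 0.44
grip_force: 0.0
t: 12.73
eef_pos: [520.8, -118.0, 192.6]
tcp_rot: [3.142, 0.0, 0.188]
ft_force: [0.1, 0.3, -0.9]
opening: 0.598
grip_force: 0.0
t: 13.15
eef_pos: [520.7, -118.5, 192.6]
tcp_rot: [3.142, 0.0, 0.187]
ft_force: [0.5, -0.1, 0.4]
opening: 0.602
grip_force: 0.0
btn px [273.1 139.2] 132 pt [[603.  -21.9 182.5]]
top orange px 0
side orange px 0
brass visible [ 5.38824e+02 -2.82190e+01  1.25120e+02  4.34450e+01  8.60000e-02] 337
white [5.23877e+02 3.90275e+02 1.61809e+02 4.63630e+01 3.20000e-02]
t 13.3 at [ 520.8 -118.5  192.6] [ 3.141 -0.     0.187] -> d [ -0.5 -79.9 189.6] turn -0.0
```

View pics/s5.png

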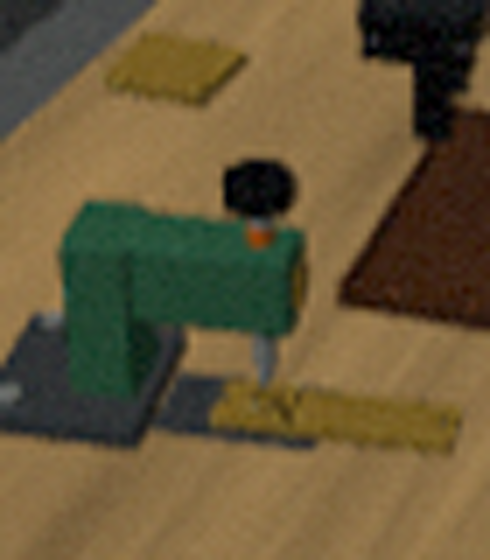

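The plunger is up again (182.5 mm, band at (260,237)). Brass has not moved and its bush has sunk out of sight. I'll regrip it and draw it out.

```bash

echo '[[[-0.02, -1.6, 0], 0, 0.6], [[-0.02, -3.2, 0], 0, 0.6], [[-0.02, -3.2, 1.6], 0, 0.6], [[-0.02, -3.2, 3.2], 0, 0.6], [[-0.02, -3.2, 4.8], 0, 0.6]]' > mv.in && python3 steer.py mv.in
echo '[[[0, 0, 1.2], 0, 0.6], [[0, 0, 2], 0, 0.6], [[0, 0, 2.4], 0, 0.6], [[0, 0, 2.768], 0, 0.6], [[0, 0, 2.768], 0, 0.6]]' > mv.in && python3 steer.py mv.in
echo '[[[0, 0, 0], 0, 0], [[0, 0, 0], 0, 0], [[0, 0, 0], 0, 0], [[0, 0, 0], 0, 0], [[0, 0, 0], 0, 0]]' > mv.in && python3 steer.py mv.in
echo '[[[-0.6, 0, -0.012], 0, 0], [[-1.2, 0, -0.012], 0, 0], [[-1.8, 0, -0.012], 0, 0], [[-2.4, 0, -0.012], 0, 0], [[-3.2, 0, -0.012], 0, 0]]' > mv.in && python3 steer.py mv.in
python3 - <<'E'
from meas import *
im,dp=env.read_camera('top'); m,_=masks(im)
t=big(m['brown'].astype(np.uint8),(300,130,400,212)); print('tray',rect('top',t,18))
g=dp[140:205,310:395]; ys,xs=np.mgrid[140:205,310:395]; z=withdepth('top',np.c_[xs.ravel(),ys.ravel()],g.ravel())
print(np.percentile(z[:,2],[5,25,50,75,95]))
E
python3 go.py 440 -220 40 0.08
```

```text
t: 13.77
eef_pos: [505.7, -39.3, 72.1]
tcp_rot: [3.14, -0.003, 0.188]
ft_force: [1.2, -0.3, -0.2]
opening: 0.604
grip_force: 0.0
t: 14.18
eef_pos: [505.3, -40.0, 2.6]
tcp_rot: [-3.141, 0.001, 0.187]
ft_force: [0.6, -0.2, 0.1]
opening: 0.602
grip_force: 0.0
t: 14.6
eef_pos: [506.0, -40.1, 4.5]
tcp_rot: [3.141, -0.002, 0.187]
ft_force: [-0.3, -0.5, 8.7]
opening: 0.46
grip_force: 30.0
t: 15.02
eef_pos: [427.9, -55.3, 4.6]
tcp_rot: [3.14, -0.004, 0.187]
ft_force: [1.9, -0.3, 2.4]
opening: 0.462
grip_force: 30.0
tray [ 519.695 -302.766  297.039  210.498   -1.467]
[-0.40494676  4.02666287  6.43304571  8.96566649 18.4927899 ]
t 15.1 at [424.1 -55.1   4.5] [ 3.141e+00 -1.000e-03  1.870e-01] -> d [-14.9 165.  -35.4] turn 0.107
```

```bash

echo '[[[0, 0, -0.4], 0, 0], [[0, 0, -0.8], 0, 0], [[0, 0, -1.2], 0, 0], [[0, 0, -1.6], 0, 0], [[0, 0, -1.8], 0, 0]]' > mv.in && python3 steer.py mv.in
echo '[[[0, 0.8, 0], 0.03, 0], [[0, 1.6, 0], 0.06, 0], [[0, 2.4, 0], 0.107, 0], [[0, 3.2, 0], 0.107, 0], [[0, 4, 0], 0.107, 0]]' > mv.in && python3 steer.py mv.in
python3 go.py 461.2 -251.6 50 0.08
python3 - <<'E'
from h import *
im,dp=snap('side','s6',(230,130,330,220),6)
E
```

```text
t: 15.48
eef_pos: [427.2, -54.9, 50.0]
tcp_rot: [3.141, -0.001, 0.187]
ft_force: [0.1, -0.5, -0.4]
opening: 0.458
grip_force: 30.0
t: 15.9
eef_pos: [445.5, -154.0, 48.8]
tcp_rot: [3.141, -0.0, 0.08]
ft_force: [0.5, 1.2, -0.8]
opening: 0.456
grip_force: 30.0
t 15.9 at [ 445.5 -154.    48.8] [ 3.141 -0.     0.08 ] -> d [ 7.9 98.5 -1.1] turn -0.0
```

View pics/s6.png

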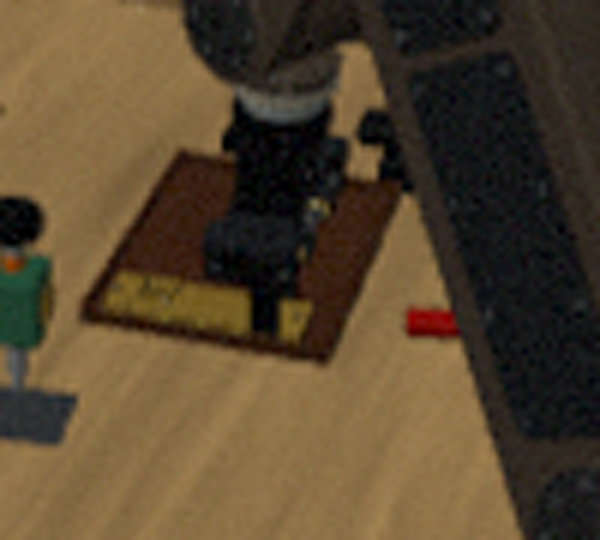

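Brass is held level (crop (105–310, 270–340)). I'll carry on over the tray and set it down.

Careful with the scale: shifts go in units of 25 mm. That gives: 40 mm is 1.6, 4 mm is 0.16.

```bash

echo '[[[0.08, 0.8, 0], 0, 0], [[0.16, 1.6, 0], 0, 0], [[0.24, 2.4, 0], 0, 0], [[0.32, 3.2, 0], 0, 0], [[0.32, 3.94, 0], 0, 0]]' > mv.in && python3 steer.py mv.in
echo '[[[0, 0, 0.4], 0, 0], [[0, 0, 0.8], 0, 0], [[0, 0, 1.12], 0, 0], [[0, 0, 1.36], 0, 0], [[0, 0, 1.52], 0, 0]]' > mv.in && python3 steer.py mv.in
python3 go.py 461.2 -251.6 10.5 0.08
```

```text
t: 16.37
eef_pos: [461.5, -251.7, 48.8]
tcp_rot: [3.141, -0.0, 0.08]
ft_force: [0.1, -0.0, -2.1]
opening: 0.458
grip_force: 30.0
t: 16.78
eef_pos: [460.8, -249.5, 9.9]
tcp_rot: [-3.14, 0.001, 0.081]
ft_force: [-4.7, 8.9, 38.9]
opening: 0.456
grip_force: 30.0
t 16.8 at [ 460.8 -249.5    9.9] [-3.14e+00  1.00e-03  8.10e-02] -> d [ 0.2  2.1 -0.6] turn 0.001
```

```bash

echo '[[[0, 0, -0.04], 0, 0.6], [[0, 0, -0.04], 0, 0.6], [[0, 0, -0.04], 0, 0.6], [[0, 0, -0.8], 0, 0.6], [[0, 0, -2], 0, 0.62]]' > mv.in && python3 steer.py mv.in
echo '[[[0, 0, -1.2], 0, 0.62], [[0, 0, -2.4], 0, 0.62], [[0, -1.6, -2.4], 0, 0.62], [[0, -3.2, -2.4], 0, 0.62], [[0, -4.8, -2.4], 0, 0.62]]' > mv.in && python3 steer.py mv.in
echo '[[[0, -1.6, 0], 0.05, 0.62], [[0, -3.2, 0], 0.05, 0.62], [[0, -4.8, 0], 0.05, 0.62], [[0, -6.4, 0], 0.05, 0.62], [[0, -8, 0], 0.05, 0.62]]' > mv.in && python3 steer.py mv.in
echo '[[[0, -1.6, 0], 0, 0.62], [[0, -3.2, 0], 0, 0.62], [[0, -4.8, 0], 0, 0.62], [[0, -6.4, 0], 0, 0.62], [[0, -8, 0], 0, 0.62]]' > mv.in && python3 steer.py mv.in
python3 - <<'E'
from meas import *
im,_=env.read_camera('top'); m,_=masks(im)
k=m['brass'].astype(np.uint8); k=big(k,(300,130,400,212)); print('brass in tray',rect('top',k,16),k.sum())
w=big(m['white'].astype(np.uint8),(130,120,223,210)); w=cv2.morphologyEx(w,cv2.MORPH_CLOSE,np.ones((5,5))); print('white',rect('top',w,10),w.sum())
cv2.imwrite('pics/t7.png',im[:,:,::-1])
E
python3 go.py 469.2 388.4 60 0.033
```

```text
t: 17.2
eef_pos: [460.2, -249.8, 59.4]
tcp_rot: [-3.139, 0.003, 0.08]
ft_force: [-0.2, -0.4, 0.7]
opening: 0.609
grip_force: 0.0
t: 17.62
eef_pos: [451.3, -130.0, 121.4]
tcp_rot: [3.141, -0.002, 0.078]
ft_force: [0.6, 0.7, -0.2]
opening: 0.622
grip_force: 0.0
t: 18.03
eef_pos: [435.2, 70.2, 121.0]
tcp_rot: [3.141, -0.001, 0.03]
ft_force: [0.7, -0.2, -0.4]
opening: 0.62
grip_force: 0.0
t: 18.45
eef_pos: [429.1, 270.5, 121.0]
tcp_rot: [-3.141, -0.001, 0.03]
ft_force: [0.2, -1.1, -0.5]
opening: 0.62
grip_force: 0.0
brass in tray [ 5.14037e+02 -2.45876e+02  1.64911e+02  5.17150e+01  9.10000e-02] 647
white [5.56238e+02 3.91323e+02 9.70340e+01 4.63640e+01 3.10000e-02] 356
t 18.5 at [429.4 275.8 121.2] [-3.14e+00 -2.00e-03  3.30e-02] -> d [  43.3 -111.1   61.5] turn -0.0
```

View pics/t7.png

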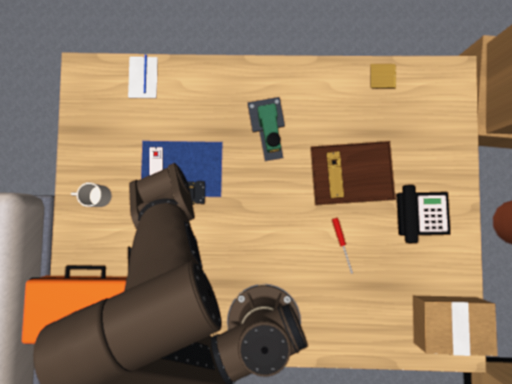

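Brass lies flat in the tray at (335,175) and white is unmoved at (155,160). The phone, mug and screwdriver are where they were. Next I'll grip white.

```bash

echo '[[[0.56, -1.44, 0.4], 0, 0.62], [[1.12, -2.88, 0.8], 0, 0.62], [[1.732, -4.44, 1.6], 0, 0.62], [[1.732, -4.44, 2.8], 0, 0.62], [[1.732, -4.44, 2.8], 0, 0.62]]' > mv.in && python3 steer.py mv.in
python3 go.py 469.2 388.5 3 0.033
```

```text
t: 18.92
eef_pos: [467.8, 381.0, 45.9]
tcp_rot: [3.138, 0.005, 0.032]
ft_force: [-2.1, -1.5, -1.2]
opening: 0.624
grip_force: 0.0
t 18.9 at [467.8 381.   45.9] [3.138 0.005 0.032] -> d [ 1.8 -7.6 42.8] turn -0.001
```

```bash

echo '[[[0, 0, 0], 0, 0.62], [[0, 0, 0], 0, 0.62]]' > mv.in && python3 steer.py mv.in
python3 go.py 469.2 388.5 3 0.033; python3 bush.py white 580.1 391.5 16
```

```text
t: 19.08
eef_pos: [469.7, 379.9, 51.7]
tcp_rot: [3.141, -0.0, 0.03]
ft_force: [-0.7, -0.6, -0.5]
opening: 0.618
grip_force: 0.0
t 19.1 at [469.7 379.9  51.7] [ 3.141 -0.     0.03 ] -> d [-0.2 -8.6 48.7] turn -0.003
bush [580.  391.2  16. ] n 14 rel TCP along/left [110.3   8. ]
```

```bash

echo '[[[-0.012, -0.344, 0.6], 0, 0.62], [[-0.012, -0.344, 1.2], 0, 0.62], [[-0.012, -0.344, 1.6], 0, 0.62], [[-0.012, -0.344, 1.916], 0, 0.62], [[-0.012, -0.344, 1.916], 0, 0.62]]' > mv.in && python3 steer.py mv.in
echo '[[[0, 0, 0], 0, 0], [[0, 0, 0], 0, 0], [[0, 0, 0], 0, 0], [[0, 0, 0], 0, 0], [[0, 0, 0], 0, 0]]' > mv.in && python3 steer.py mv.in
python3 bush.py white 580.1 391.2 16
python3 go.py 412 -56 3 0.187
```

```text
t: 19.55
eef_pos: [469.0, 388.3, 2.4]
tcp_rot: [3.141, 0.001, 0.029]
ft_force: [0.4, -0.4, 0.8]
opening: 0.621
grip_force: 0.0
t: 19.97
eef_pos: [469.5, 389.2, 3.6]
tcp_rot: [-3.141, -0.001, 0.03]
ft_force: [-0.1, -2.2, 6.3]
opening: 0.458
grip_force: 30.0
bush [580.  391.2  16. ] n 14 rel TCP along/left [110.5  -1.3]
t 20.0 at [469.5 389.1   3.6] [-3.141e+00 -1.000e-03  3.000e-02] -> d [-7.070e+01  4.432e+02  3.000e-01] turn -0.157
```

```bash

echo '[[[-0.12, 0.88, -0.02], 0, 0], [[-0.24, 1.76, -0.02], 0, 0], [[-0.36, 2.64, -0.02], 0, 0], [[-0.48, 3.52, -0.02], 0, 0], [[-0.576, 4.44, -0.02], 0, 0]]' > mv.in && python3 steer.py mv.in
echo '[[[-0.12, 0.88, 0], 0, 0], [[-0.24, 1.76, 0], 0, 0], [[-0.36, 2.64, 0], 0, 0], [[-0.48, 3.52, 0], 0, 0], [[-0.576, 4.44, 0], 0, 0]]' > mv.in && python3 steer.py mv.in
echo '[[[-0.12, 0.88, 0], 0, 0], [[-0.24, 1.76, 0], 0, 0], [[-0.36, 2.64, 0], 0, 0], [[-0.48, 3.52, 0], 0, 0], [[-0.576, 4.44, 0], 0, 0]]' > mv.in && python3 steer.py mv.in
echo '[[[-0.12, 0.88, 0], 0, 0], [[-0.24, 1.76, 0], 0, 0], [[-0.36, 2.64, 0], -0.05, 0], [[-0.48, 3.52, 0], -0.1, 0], [[-0.576, 4.4, 0], -0.157, 0]]' > mv.in && python3 steer.py mv.in
echo '[[[0, 0, 0], 0, 0]]' > mv.in && python3 steer.py mv.in
python3 bush.py white 534 -34.7 16
python3 go.py 493.9 -42.3 3 0.187
```

```text
t: 20.43
eef_pos: [458.0, 277.1, 3.6]
tcp_rot: [-3.141, -0.001, 0.03]
ft_force: [0.2, 0.1, -0.5]
opening: 0.457
grip_force: 30.0
t: 20.85
eef_pos: [446.9, 165.5, 3.6]
tcp_rot: [-3.141, -0.001, 0.03]
ft_force: [0.8, -0.4, -0.3]
opening: 0.458
grip_force: 30.0
t: 21.27
eef_pos: [435.8, 54.1, 3.5]
tcp_rot: [3.142, -0.001, 0.03]
ft_force: [0.3, 0.2, -0.2]
opening: 0.456
grip_force: 30.0
t: 21.68
eef_pos: [424.7, -56.5, 3.5]
tcp_rot: [3.141, -0.0, 0.189]
ft_force: [0.6, 1.9, -0.2]
opening: 0.458
grip_force: 30.0
t: 21.77
eef_pos: [425.0, -58.1, 3.5]
tcp_rot: [3.141, -0.001, 0.188]
ft_force: [0.6, -1.4, 1.2]
opening: 0.462
grip_force: 30.0
bush [534.4 -37.8  16. ] n 11 rel TCP along/left [111.1  -1.2]
t 21.8 at [425.  -56.9   3.5] [ 3.141e+00 -1.000e-03  1.840e-01] -> d [70.4 -1.8  0.6] turn -0.003
```

```bash

echo '[[[0.48, -0.04, 0], 0, 0], [[0.96, -0.08, 0], 0, 0], [[1.44, -0.096, 0], 0, 0], [[1.92, -0.096, 0], 0, 0], [[2.32, -0.096, 0], 0, 0]]' > mv.in && python3 steer.py mv.in
echo '[[[0.28, 0, 0], 0, 0], [[0.488, 0, 0], 0, 0], [[0.488, 0, 0], 0, 0], [[0.488, 0, 0], 0, 0]]' > mv.in && python3 steer.py mv.in
python3 btn.py; python3 go.py 493.9 -42.3 3 0.187
python3 - <<'E'
from h import *
snap('side','s8',(195,140,265,220),7)
E
```

```text
t: 22.23
eef_pos: [481.6, -41.3, 3.5]
tcp_rot: [-3.141, 0.001, 0.187]
ft_force: [-3.5, -0.7, 6.6]
opening: 0.456
grip_force: 30.0
t: 22.57
eef_pos: [494.1, -39.4, 3.5]
tcp_rot: [3.141, -0.001, 0.187]
ft_force: [1.4, 1.7, 3.9]
opening: 0.452
grip_force: 30.0
btn px [273.1 139.2] 132 pt [[602.8 -21.9 183.4]]
top orange px 0
side orange px 0
t 22.7 at [493.9 -39.7   3.5] [ 3.141e+00 -1.000e-03  1.870e-01] -> d [-0.5  2.6  0.5] turn -0.0
```

View pics/s8.png

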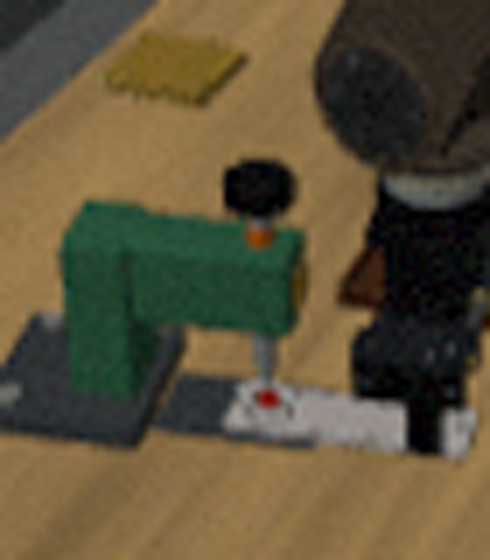

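The tip at (265,370) is straight above the red bush at (267,399), and the plunger is up with its band showing. Now I'll nudge, release and push.

```bash

echo '[[[-0.012, 0.048, 0], 0, 0], [[-0.012, 0.048, 0], 0, 0], [[-0.012, 0.048, 0], 0, 0.6], [[-0.012, 0.048, 0], 0, 0.6], [[-0.012, 0.048, 0], 0, 0.6]]' > mv.in && python3 steer.py mv.in
echo '[[[0, 0, -0.4], 0, 0.6], [[0, 0, -1.6], 0, 0.6], [[0, 0, -3.2], 0, 0.5], [[0, 0, -4.8], 0, 0.2], [[0, 0, -6.4], 0, 0]]' > mv.in && python3 steer.py mv.in
echo '[[[0, 0, -1.2], 0, 0], [[0, 0, -2], 0, 0], [[0, 0, -2], 0, 0], [[0, 0, -2], 0, 0]]' > mv.in && python3 steer.py mv.in
python3 go.py 602.5 -21.5 187 0.187
```

```text
t: 23.13
eef_pos: [493.0, -41.3, 3.1]
tcp_rot: [-3.141, 0.001, 0.187]
ft_force: [-0.3, 0.9, 0.5]
opening: 0.581
grip_force: 0.0
t: 23.55
eef_pos: [492.5, -41.2, 165.7]
tcp_rot: [-3.141, 0.001, 0.187]
ft_force: [1.0, -1.2, -0.3]
opening: 0.447
grip_force: 0.0
t: 23.88
eef_pos: [493.2, -41.3, 214.5]
tcp_rot: [3.141, -0.002, 0.187]
ft_force: [-0.5, -0.8, -1.8]
opening: 0.17
grip_force: 0.0
t 23.9 at [493.2 -41.3 214.5] [ 3.141e+00 -2.000e-03  1.870e-01] -> d [111.1   0.8  27.7] turn -0.0
```

```bash

echo '[[[1.48, 0, 0], 0, 0], [[2.96, 0, 0], 0, 0], [[4.44, 0.024, 0], 0, 0], [[4.44, 0.024, 0.96], 0, 0], [[4.44, 0.024, 0.96], 0, 0]]' > mv.in && python3 steer.py mv.in
echo '[[[0, 0, 0.32], 0, 0], [[0, 0, 0.56], 0, 0], [[0, 0, 0.76], 0, 0], [[0, 0, 0.92], 0, 0], [[0, 0, 1.032], 0, 0]]' > mv.in && python3 steer.py mv.in
echo '[[[0, 0, 0], 0, 0], [[0, 0, 0], 0, 0]]' > mv.in && python3 steer.py mv.in
python3 go.py 602.5 -21.5 163.4 0.187
```

```text
t: 24.3
eef_pos: [601.3, -20.7, 184.0]
tcp_rot: [-3.139, 0.007, 0.187]
ft_force: [-0.6, 0.1, -0.6]
opening: 0.003
grip_force: 0.0
t: 24.72
eef_pos: [601.3, -21.0, 164.2]
tcp_rot: [-3.141, 0.0, 0.186]
ft_force: [-3.2, 2.9, 9.2]
opening: 0.004
grip_force: 4.5
t: 24.88
eef_pos: [601.3, -21.0, 164.1]
tcp_rot: [-3.141, 0.001, 0.186]
ft_force: [-2.0, 2.6, 4.0]
opening: 0.009
grip_force: 2.2
t 24.9 at [601.3 -21.  164.1] [-3.141e+00  1.000e-03  1.860e-01] -> d [1.1 0.7 0.7] turn -0.001
```

```bash

echo '[[[0, 0, 0.016], 0, 0], [[0, 0, 0.032], 0, 0], [[0, 0, 0.032], 0, 0], [[0, 0, 0.032], 0, 0]]' > mv.in && python3 steer.py mv.in
echo '[[[0, 0, -0.32], 0, 0], [[0, 0, -0.8], 0, 0], [[-1.32, 0, -1.2], 0, 0], [[-2.64, 0, -1.2], 0, 0], [[-3.96, 0, -1.2], 0, 0]]' > mv.in && python3 steer.py mv.in
echo '[[[0, 1.6, 0], 0, 0], [[0, 3.2, 0], 0, 0], [[0, 3.2, 0], 0, 0]]' > mv.in && python3 steer.py mv.in
python3 btn.py
python3 - <<'E'
from h import *
snap('side','s9',(195,140,265,220),7)
E
```

```text
t: 25.22
eef_pos: [601.4, -21.2, 163.3]
tcp_rot: [-3.141, 0.001, 0.187]
ft_force: [-4.3, 4.1, 8.0]
opening: 0.008
grip_force: 3.7
t: 25.63
eef_pos: [503.7, -40.0, 193.2]
tcp_rot: [3.141, -0.001, 0.187]
ft_force: [0.6, -0.9, 0.9]
opening: 0.004
grip_force: 0.0
t: 25.88
eef_pos: [520.7, -123.4, 193.5]
tcp_rot: [3.139, -0.002, 0.184]
ft_force: [-0.1, 0.1, -0.1]
opening: 0.005
grip_force: 0.0
btn px [272.9 139.9] 127 pt [[602.5 -21.6 173.7]]
top orange px 0
side orange px 0
```

View pics/s9.png

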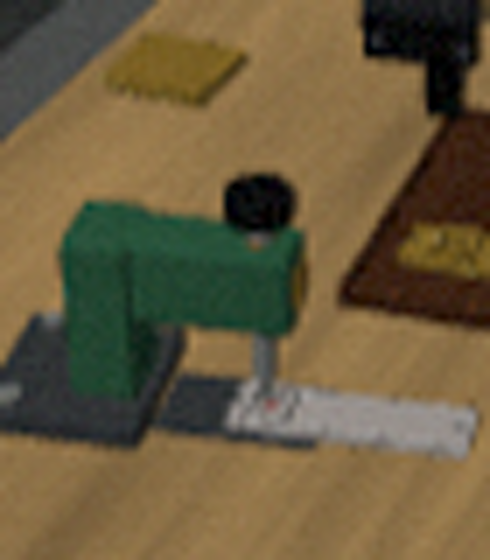

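The plunger is latched again: the button's top is at 173.7 mm, no band shows, and the tip is in the white socket at (267,395). Now the freeing push. Images viewed so far: 11.

```bash

echo '[[[0, -1.6, 0], 0, 0], [[0, -3.2, 0], 0, 0], [[1.32, -3.2, 0], 0, 0], [[2.64, -3.2, 0], 0, 0], [[4, -3.2, 0], 0, 0]]' > mv.in && python3 steer.py mv.in
echo '[[[0, 0, 0.4], 0, 0], [[0, 0, 0.64], 0, 0], [[0, 0, 0.84], 0, 0], [[0, 0, 1.04], 0, 0], [[0, 0, 1.192], 0, 0]]' > mv.in && python3 steer.py mv.in
echo '[[[0, 0, 0], 0, 0], [[0, 0, 0], 0, 0]]' > mv.in && python3 steer.py mv.in
echo '[[[0, 0, -0.32], 0, 0], [[0, 0, -0.8], 0, 0], [[-1.32, 0, -1.2], 0, 0], [[-2.64, 0, -1.2], 0, 0.2], [[-4.4, 0, -1.2], 0, 0.5]]' > mv.in && python3 steer.py mv.in
echo '[[[0, 1.6, 0], 0, 0.6], [[0, 3.2, 0], 0, 0.6], [[0, 3.2, 0], 0, 0.6], [[0, 3.2, 0], 0, 0.6], [[0, 3.2, 0], 0, 0.6]]' > mv.in && python3 steer.py mv.in
echo '[[[0, 0, 0], 0, 0.6], [[0, 0, 0], 0, 0.6], [[0, 0, 0], 0, 0.6], [[0, 0, 0], 0, 0.6], [[0, 0, 0], 0, 0.6]]' > mv.in && python3 steer.py mv.in
echo '[[[0, 0, 0], 0, 0.6], [[0, 0, 0], 0, 0.6], [[0, 0, 0], 0, 0.6], [[0, 0, 0], 0, 0.6], [[0, 0, 0], 0, 0.6]]' > mv.in && python3 steer.py mv.in
python3 btn.py
python3 - <<'E'
from meas import *
im,_=env.read_camera('top'); m,_=masks(im)
k=big(m['brass'].astype(np.uint8),(300,130,400,212)); print('brass in tray',rect('top',k,16))
w=big(m['white'].astype(np.uint8),(255,140,300,210)); print('white visible',rect('top',w,10))
i=env.read_camera('side')[0]; print(i[171:177,228:236].reshape(-1,3)[np.argmax(i[171:177,228:236].reshape(-1,3)[:,0].astype(int)-i[171:177,228:236].reshape(-1,3)[:,2])])
E
python3 go.py 493.1 -41.3 3 0.187
```

```text
t: 26.45
eef_pos: [603.9, -18.6, 193.4]
tcp_rot: [3.141, -0.0, 0.189]
ft_force: [0.2, -0.7, 0.1]
opening: 0.005
grip_force: 0.0
t: 26.87
eef_pos: [602.6, -20.1, 163.3]
tcp_rot: [-3.141, -0.001, 0.187]
ft_force: [-0.1, 5.7, 7.9]
opening: 0.006
grip_force: 3.6
t: 27.03
eef_pos: [602.6, -20.5, 163.6]
tcp_rot: [-3.141, -0.001, 0.187]
ft_force: [-0.2, 3.2, 4.9]
opening: 0.002
grip_force: 2.2
t: 27.45
eef_pos: [496.5, -41.2, 193.5]
tcp_rot: [3.141, -0.001, 0.187]
ft_force: [0.3, -0.8, -0.2]
opening: 0.092
grip_force: 0.0
t: 27.87
eef_pos: [511.8, -119.6, 193.1]
tcp_rot: [-3.141, 0.0, 0.186]
ft_force: [0.1, 0.8, 0.2]
opening: 0.439
grip_force: 0.0
t: 28.28
eef_pos: [512.5, -119.2, 192.9]
tcp_rot: [3.142, 0.0, 0.188]
ft_force: [-0.4, -0.0, 0.3]
opening: 0.598
grip_force: 0.0
t: 28.7
eef_pos: [512.5, -119.7, 192.9]
tcp_rot: [3.141, -0.0, 0.187]
ft_force: [0.8, 0.0, -0.2]
opening: 0.601
grip_force: 0.0
btn px [273.1 139.2] 132 pt [[602.8 -21.9 183.5]]
top orange px 0
side orange px 0
brass in tray [ 4.53528e+02 -2.65166e+02  3.89130e+01  1.74390e+01 -3.00000e-03]
white visible [ 5.31376e+02 -2.78740e+01  1.29806e+02  4.65310e+01  5.00000e-02]
[143  68   0]
t 28.9 at [ 512.4 -119.7  192.9] [3.142 0.    0.187] -> d [ -4.4 -80.6 189.9] turn -0.0
```

The plunger is up (183.5 mm). Now I'll regrip white and draw it out.

```bash

echo '[[[-0.176, -1.6, 0], 0, 0.6], [[-0.176, -3.224, 0], 0, 0.6], [[-0.176, -3.224, 1.6], 0, 0.6], [[-0.176, -3.224, 3.2], 0, 0.6], [[-0.176, -3.224, 4.8], 0, 0.6]]' > mv.in && python3 steer.py mv.in
echo '[[[0, 0, 1.2], 0, 0.6], [[0, 0, 2], 0, 0.6], [[0, 0, 2.4], 0, 0.6], [[0, 0, 2.78], 0, 0.6], [[0, 0, 2.78], 0, 0.6]]' > mv.in && python3 steer.py mv.in
echo '[[[0, 0, 0], 0, 0], [[0, 0, 0], 0, 0], [[0, 0, 0], 0, 0], [[0, 0, 0], 0, 0], [[0, 0, 0], 0, 0]]' > mv.in && python3 steer.py mv.in
echo '[[[-0.6, 0, -0.012], 0, 0], [[-1.2, 0, -0.012], 0, 0], [[-1.8, 0, -0.012], 0, 0], [[-2.4, 0, -0.012], 0, 0], [[-2.8, 0, -0.012], 0, 0]]' > mv.in && python3 steer.py mv.in
echo '[[[0, 0, -0.4], 0, 0], [[0, 0, -0.8], 0, 0], [[0, 0, -1.2], 0, 0], [[0, 0, -1.6], 0, 0], [[0, 0, -2.2], 0, 0]]' > mv.in && python3 steer.py mv.in
python3 - <<'E'
from h import *
snap('top','t10',(250,110,410,230),5)
E
python3 go.py 471.2 -375.2 58 0.08
```

```text
t: 29.32
eef_pos: [493.5, -40.6, 72.4]
tcp_rot: [3.14, -0.003, 0.188]
ft_force: [0.8, -0.1, -0.7]
opening: 0.601
grip_force: 0.0
t: 29.73
eef_pos: [493.0, -41.3, 2.6]
tcp_rot: [-3.141, 0.001, 0.187]
ft_force: [0.2, 0.4, -0.4]
opening: 0.601
grip_force: 0.0
t: 30.15
eef_pos: [493.8, -41.5, 4.5]
tcp_rot: [3.141, -0.002, 0.187]
ft_force: [-1.2, 0.8, 8.5]
opening: 0.46
grip_force: 30.0
t: 30.57
eef_pos: [424.4, -54.7, 4.5]
tcp_rot: [3.14, -0.002, 0.187]
ft_force: [3.8, 1.0, 4.1]
opening: 0.454
grip_force: 30.0
t: 30.98
eef_pos: [423.9, -54.3, 58.9]
tcp_rot: [-3.141, 0.001, 0.187]
ft_force: [0.2, 0.2, -1.7]
opening: 0.46
grip_force: 30.0
t 31.0 at [424.8 -54.4  61.2] [ 3.141e+00 -2.000e-03  1.870e-01] -> d [-14.  323.8   3.5] turn 0.107
```

View pics/t10.png

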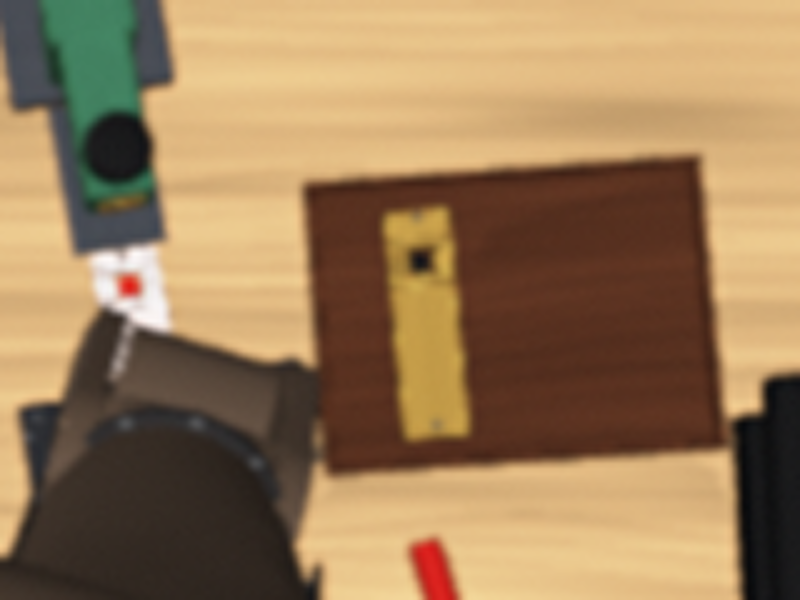

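Brass is well placed in the tray at crop (428,325). White is lifted with its red bush at (130,285), and the band area is clear of the plate. I'll carry it to the free side of the tray.

```bash

echo '[[[0, 0.8, 0], 0.04, 0], [[0, 1.8, 0], 0.08, 0], [[0, 2.8, 0], 0.107, 0], [[0, 3.8, 0], 0.107, 0], [[0, 4.8, 0], 0.107, 0]]' > mv.in && python3 steer.py mv.in
python3 go.py 471.2 -375.2 58 0.08
```

```text
t: 31.45
eef_pos: [446.6, -173.4, 58.5]
tcp_rot: [-3.142, 0.0, 0.08]
ft_force: [1.2, 0.6, -0.8]
opening: 0.46
grip_force: 30.0
t 31.4 at [ 446.6 -173.4   58.5] [-3.142  0.     0.08 ] -> d [  8.5 203.1   0.5] turn -0.0
```

```bash

echo '[[[0.04, 1, 0], 0, 0], [[0.08, 2, 0], 0, 0], [[0.12, 3, 0], 0, 0], [[0.16, 4, 0], 0, 0], [[0.2, 5, 0], 0, 0]]' > mv.in && python3 steer.py mv.in
echo '[[[0.04, 1, 0], 0, 0], [[0.08, 2, 0], 0, 0], [[0.14, 2.8, 0], 0, 0], [[0.14, 3.12, 0], 0, 0], [[0.14, 3.12, 0], 0, 0]]' > mv.in && python3 steer.py mv.in
python3 go.py 471.2 -375.2 11 0.08
python3 - <<'E'
from meas import *
im,_=env.read_camera('top'); m,_=masks(im)
w=big(m['white'].astype(np.uint8),(300,120,400,212)); cv2.imwrite('pics/t11.png',cv2.resize(im[110:230,280:430],None,fx=5,fy=5)[:,:,::-1])
E
```

```text
t: 31.87
eef_pos: [461.4, -297.6, 58.4]
tcp_rot: [-3.141, 0.0, 0.08]
ft_force: [0.5, 0.9, -2.3]
opening: 0.457
grip_force: 30.0
t: 32.28
eef_pos: [471.0, -375.1, 58.2]
tcp_rot: [3.141, 0.0, 0.078]
ft_force: [-0.5, 0.5, -1.3]
opening: 0.457
grip_force: 30.0
t 32.3 at [ 471.  -375.1   58.2] [3.141 0.    0.078] -> d [ 0.2  0.1 47.2] turn -0.002
```

View pics/t11.png

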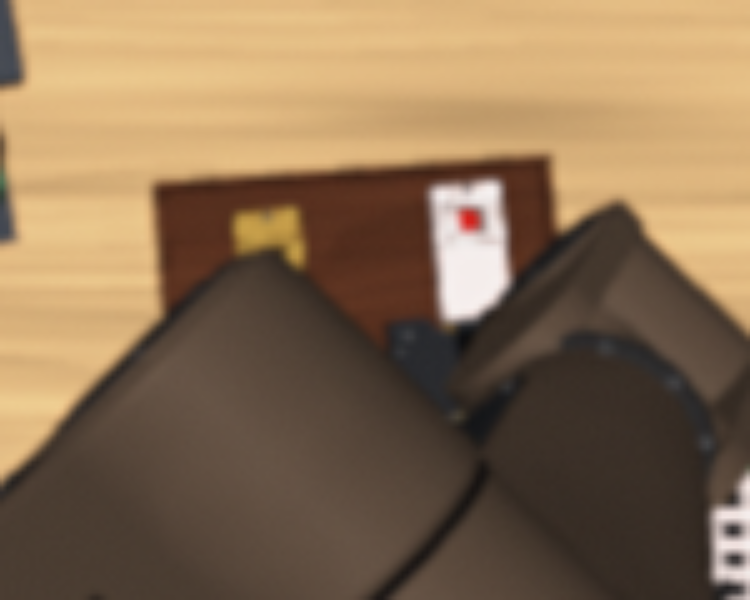

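White is over the free side of the tray, front end at crop (465,185) and inside the rim. I'll lower it slowly and release.

```bash

echo '[[[0, 0, 0.48], 0, 0], [[0, 0, 0.96], 0, 0], [[0, 0, 1.36], 0, 0], [[0, 0, 1.68], 0, 0], [[0, 0, 1.8], 0, 0]]' > mv.in && python3 steer.py mv.in
echo '[[[0, 0, 0.04], 0, 0], [[0, 0, 0.072], 0, 0], [[0, 0, 0.072], 0, 0.6], [[0, 0, 0.072], 0, 0.6], [[0, 0, 0.072], 0, 0.6]]' > mv.in && python3 steer.py mv.in
echo '[[[0, 0, -0.4], 0, 0.6], [[0, 0, -1.6], 0, 0.6], [[0, 0, -3.2], 0, 0.6], [[0, 0, -4.8], 0, 0.6], [[0, 0, -6.4], 0, 0.6]]' > mv.in && python3 steer.py mv.in
echo '[[[0, -1.64, 0], 0, 0.6], [[0, -3.28, 0], 0, 0.6], [[0, -4.92, 0], 0, 0.6], [[0, -6.56, 0], 0, 0.6], [[0, -8.2, 0], 0, 0.6]]' > mv.in && python3 steer.py mv.in
echo '[[[0, -1.64, 0], 0, 0.6], [[0, -3.28, 0], 0, 0.6], [[0, -4.92, 0], 0, 0.6], [[0, -6.56, 0], 0, 0.6], [[0, -8.2, 0], 0, 0.6]]' > mv.in && python3 steer.py mv.in
echo '[[[0, -1.64, 0], 0, 0.6], [[0, -3.28, 0], 0, 0.6], [[0, -4.92, 0], 0, 0.6], [[0, -4.92, 0], 0, 0.6]]' > mv.in && python3 steer.py mv.in
python3 btn.py
python3 - <<'E'
from meas import *
im,dp=env.read_camera('top'); m,hsv=masks(im)
for n,z in(('white',16),('brass',16)):
    k=big(m[n].astype(np.uint8),(300,130,388,212)); k=cv2.morphologyEx(k,cv2.MORPH_CLOSE,np.ones((5,5))); print(n,rect('top',k,z))
    ys,xs=np.nonzero(cv2.erode(k,np.ones((3,3)))); P=withdepth('top',np.c_[xs,ys],dp[ys,xs]); tail=P[P[:,0]<P[:,0].max()-75]
    A=np.linalg.lstsq(np.c_[tail[:,:2]-tail[:,:2].mean(0),np.ones(len(tail))],tail[:,2],rcond=None)[0]; print('top plane slopes,z',np.round(A,3))
for n,x,y in(('white',582,-366.3),('brass',559.8,-243.7)):
    u,v=np.round(proj('top',[[x,y,22]])[0]).astype(int); q=dp[v-6:v+7,u-6:u+7]; yy,xx=np.mgrid[v-6:v+7,u-6:u+7]
    Z=withdepth('top',np.c_[xx.ravel(),yy.ravel()],q.ravel())[:,2].reshape(13,13); print(n,np.round(Z).astype(int))
cv2.imwrite('pics/t12.png',cv2.resize(im,None,fx=1.5,fy=1.5)[:,:,::-1])
E
```

```text
t: 32.75
eef_pos: [470.9, -372.9, 11.8]
tcp_rot: [-3.14, 0.002, 0.08]
ft_force: [-0.7, -0.1, -1.1]
opening: 0.459
grip_force: 30.0
t: 33.17
eef_pos: [471.6, -374.1, 12.5]
tcp_rot: [3.141, -0.001, 0.08]
ft_force: [0.4, 0.4, -0.3]
opening: 0.59
grip_force: 0.0
t: 33.58
eef_pos: [471.1, -373.7, 174.8]
tcp_rot: [3.141, -0.0, 0.08]
ft_force: [-0.0, -0.3, -0.2]
opening: 0.6
grip_force: 0.0
t: 34.0
eef_pos: [454.4, -167.9, 173.0]
tcp_rot: [3.141, -0.001, 0.079]
ft_force: [0.1, 0.7, 0.3]
opening: 0.596
grip_force: 0.0
t: 34.42
eef_pos: [438.1, 36.6, 173.0]
tcp_rot: [3.141, -0.002, 0.079]
ft_force: [0.7, 0.1, 0.7]
opening: 0.602
grip_force: 0.0
t: 34.75
eef_pos: [427.9, 162.8, 173.0]
tcp_rot: [-3.141, -0.002, 0.085]
ft_force: [-0.4, -0.7, -0.0]
opening: 0.6
grip_force: 0.0
btn px [273.  139.2] 135 pt [[603.  -21.5 183.2]]
top orange px 0
side orange px 0
white [ 5.26020e+02 -3.69787e+02  1.61717e+02  4.69860e+01  8.40000e-02]
top plane slopes,z [-0.492  3.114 32.004]
brass [ 5.14442e+02 -2.45839e+02  1.64096e+02  5.17150e+01  9.10000e-02]
top plane slopes,z [-0.799  3.659 25.711]
white [[ 8  
[... 393 characters left out ...]
5  8 17 22 25 15  8]
 [14 16 21 24 27 25 26 26 23 19 25 15 17]
 [19 17 24 25 19 22 23 25 23 24 17 18 17]
 [21 13 16 15 18 18 15 12 19 19 15 14 15]]
brass [[22 19 14 12 15 14 16 22 15 21  4  4  7]
 [17 18 17 13 15 18 14 17 12 18 10 11  9]
 [15 14 14 15 20 15 14 18 23 16  6  9  6]
 [20 21 20 25 24 22 22 23 23 18 15 12  6]
 [23 24 22 24 21 20 16 14 22 20 17 10  1]
 [21 20 10  7 11  6  5 12 22 22 18  2  4]
 [23 22  4 10 16 10 11 15 24 27 15  4  4]
 [20 19 10 11 14 11 16 15 19 22 15  8  7]
 [15 26 10 16 15 12 11 11 22 24 15  7 10]
 [19 24 19 14 13  9  5 11 25 21 14  4  6]
 [17 22 22 17 22 21 21 25 18 27 19  4  5]
 [18 24 22 22 22 19 22 19 21 15 22  7  6]
 [17 13 15 16 15 13 17 14 14 21 15 20  5]]
```

View pics/t12.png

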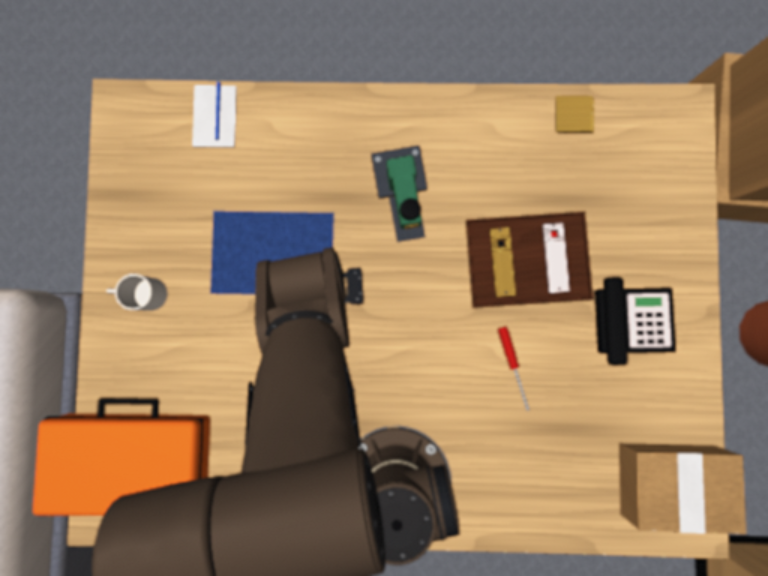

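Both plates lie in the tray at (502,262) and (556,257), the press is up at 183.2 mm, and the bystanders are unmoved. Both bushes read about 11 mm, against rims at about 22 mm. One last flatness check, then I'll hand in.

```bash
python3 - <<'E'
from meas import *
im,dp=env.read_camera('top'); ok=True
for n,c,yaw in(('white',(526,-369.8),.084),('brass',(515.5,-246),.085)):
    d=np.array([np.cos(yaw),np.sin(yaw)]); z=[]
    for s in(-65,-40,-15,10,75):
        u,v=np.round(proj('top',[[*(np.array(c)+s*d),16]])[0]).astype(int)
        yy,xx=np.mgrid[v-2:v+3,u-3:u+4]; z.append(np.median(withdepth('top',np.c_[xx.ravel(),yy.ravel()],dp[yy,xx].ravel())[:,2]))
    print(n,np.round(z,1)); ok&=all(abs(np.array(z[:4])-16)<3)
print(ok)
if ok: print(env.job_done())
E
```

```text
white [17.1 15.9 17.  16.2 14.5]
brass [16.9 16.7 16.7 16.1 15.2]
True
the job is handed in; nothing more can be done
None
```

Only the brass and white plates were present: the camera shows both bushes pushed home and both plates flat in the tray, with the press left up and the phone, mug and screwdriver undisturbed; I handed the job in at about 35 s of the 210 s, and it returned no verdict.

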